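# Roll spice tubes from the caddy into the grooved tray and snap the keeper shut

## Task

Refill the empty spice tray: lift the caddy with all four glass tubes in it, tip it mouth-down low over the tray and let the tubes roll out gently, without dropping them, until one tube lies fully down in each of the four grooves. Stand the emptied caddy level on the worktop and swing the tray's sprung keeper bar over the tubes and press it down until the catch snaps and holds it shut; leave the mug and the bird bowl where they are.

Things in the scene. Friction and masses are not known exactly. Their poses are not given: they have to be found in the camera images.
- caddy: White caddy, 0.25 kg, open at top and front (mouth). Origin: centre of its underside; x from mouth to rear, y across, z up. 138 mm wide, rear wall x 60 to 68 mm, 46 mm high, sides 28 mm high. Its floor falls 4 degrees from mouth to rear, so tubes stay in while it is level; the mouth has no sill: tipped mouth-down over 4 degrees they roll out. Feet at x = -12 mm.
- caddy_grip (a point): Centre of the caddy's grey grip bar over its rear wall, at (64, 0, 86) mm in the caddy's frame: 14 mm thick along the caddy's x, 92 mm long along y, 26 mm high, on two posts at y = +-36 mm, open for 27 mm below. Pinch it across its 14 mm from above. Axes as the caddy.
- caddy_lip (a point): Middle of the lower edge of the caddy's lip (front edge of the floor, which is 4 mm thick), at (-66.0, 0, 9.4) mm in the caddy's frame. The feet reach lower; tipped mouth-down 10 degrees or more, the lip is the lowest part. Axes as the caddy.
- tray: Oak tray, fixed. Origin: underside centre, z up. Four 45-degree V grooves along y, 160 mm long, at x = 57, 19, -19, -57 mm; V bottoms 19 mm, crests 38 mm above the worktop, crests at x = 76, 38, 0, -38. At -x a stop board, inner face x = -77, 54 mm high; +x end open, sloping down. Side boards (y +-80 to 88) flush with crests. A seated tube is 17 mm above the crests and bars tubes fed in low.
- groove1 (a point): Where the axis of a tube's middle lies when it is fully down in groove 1 (the one at the open near end), 40 mm above the worktop. Axes as the tray.
- groove2 (a point): Where the axis of a tube's middle lies when it is fully down in groove 2 (counted from the open near end), 40 mm above the worktop. Axes as the tray.
- groove3 (a point): Where the axis of a tube's middle lies when it is fully down in groove 3 (counted from the open near end), 40 mm above the worktop. Axes as the tray.
- groove4 (a point): Where the axis of a tube's middle lies when it is fully down in groove 4 (next to the stop board), 40 mm above the worktop. Axes as the tray.
- tube_red: Loose sealed glass spice tube with red-brown filling and metal cap, round, 30 mm in diameter, 120 mm long, rounded ends, about 60 g. Origin: its middle on its axis; x along the axis to the cap. At the start the four tubes lie side by side across the caddy, touching.
- tube_yellow: Loose sealed glass spice tube with yellow filling and metal cap, round, 30 mm in diameter, 120 mm long, rounded ends, about 60 g. Origin: its middle on its axis; x along the axis to the cap. At the start the four tubes lie side by side across the caddy, touching.
- tube_green: Loose sealed glass spice tube with olive green filling and metal cap, round, 30 mm in diameter, 120 mm long, rounded ends, about 60 g. Origin: its middle on its axis; x along the axis to the cap. At the start the four tubes lie side by side across the caddy, touching.
- tube_black: Loose sealed glass spice tube with black-brown filling and metal cap, round, 30 mm in diameter, 120 mm long, rounded ends, about 60 g. Origin: its middle on its axis; x along the axis to the cap. At the start the four tubes lie side by side across the caddy, touching.
- keeper (a joint): Angle of the keeper, a steel bar 24 mm wide, hinged about the tray's y axis at x = -83 mm, z = 60 mm on the stop board. 0: shut, lying along +x over the tubes' middles to x = +114 mm; grows as it opens upward, 1.57 upright (end at z = 257 mm), stop at 1.85. A spring opens it (about 1 N at the pad); shut, only the catch holds it: 8 to 15 N at the pad snaps it in over its last 0.07 rad.
- keeper_pad (a point): Middle of the face of the keeper's red ribbed press pad, 56 by 30 mm, on the bar's outer face (its top when shut), 168 mm from the hinge axis and 6.5 mm off the bar's middle plane; the bare bar is 6 mm thick. x along the bar away from the hinge, z out of the pad. At the bar's end a 42 mm leg points inward (down when shut); its toe snaps under the brass catch at the tray's near end.
- mug: Bystander: yellow mug with handle, 78x113x102 mm; origin at the centre of its underside. Leave it alone.
- bird_bowl: Bystander: white porcelain bowl with a dark rim, 128 mm across, 64 mm high; origin at the centre of its underside. Leave it alone.

How it is judged:
By the outcome, as a careful person would: the job done as asked, in the order asked, and still so for the second after the job is handed in, with the robot touching nothing.
It also fails if it takes over 72 s, if anything falls off the work surface, if the arm or the gripper's body presses on something with over 40 N, if the wrist force passes 120 N, or if a joint passes its speed limit or range.

## Robot

A 6-joint arm with a two-finger parallel gripper is mounted at the origin on a cart in front of the work surface, level with it; the furniture and walls round the work are solid. World frame = base frame: x ahead of the robot, y to its left, z up, the work surface at z = 0. Lengths are in m, angles in degrees, forces in N, time in s.
With the tool pointing down it reaches from about 0.425 to 0.95 m from the base axis. Payload 14.7 kg.
Tool frame: the origin (TCP) lies where the fingers leave the gripper's body, on its centre line; the fingertips stand 73 mm ahead of it and the grasp point (between the pads) lies 54 mm ahead of it (r.tcp_to_grasp is the distance from the TCP to the grasp point, in m); z points along the fingers, y is the line along which they close (so a half turn about z gives the same grasp; the last joint's range is limited). The gripper opens to 85 mm and grips with 20 to 120 N. Pads are 22 mm wide; open, the fingers measure 114 mm over their backs; the gripper's body (76 mm by 85 mm) begins 54 mm behind the grasp point. The pads swing forward as they close: fully open they stand 13 mm farther back than shut.
Start: joints at [-73.831, 27.513, 91.461, -0, 61.026, -2.67], TCP at [0.21, -0.615, 0.304] pointing down, gripper open.
Joint ranges: [-157.49, 157.49], [-46.99, 117.5], [13.45, 153.17], [-89.5, 269.5], [5.16, 153.95], [-167.48, 167.48]. Speed limits (degrees/s): [108.29, 108.29, 136.94, 172.46, 172.46, 172.46].

## Interface

Orientations are given as a 3x3 rotation matrix whose columns are the frame's x, y, z axes.
In Python, from bench import r gives the robot as it stands.
- The arm moves only by the shell command python3 jog.py 'ROWS' [OPENING] [FORCE]. ROWS is a JSON object whose key "moves" holds a list of rows, 1 to 5 of them, each of 6 numbers: dx, dy, dz in m, then a rotation vector rx, ry, rz in degrees; each row shifts and turns the commanded pose from where the row before left it, along the tool's axes as they then stand; what a row does not reach is not made up. A row lasts 1/12 s, in which the tool goes at most 0.0417 m and 7.16 degrees, less where a joint would pass 70% of its speed; a pose out of reach is approached as far as the arm can. OPENING is the finger opening in m, set as the command begins (- or left out keeps the last). The fingers move at their own pace and stop on an object; FORCE is the grip in N (left out, the last holds). Time passes only in rows, so rows that do not move let the fingers close. It prints the time, the measured TCP pose, the force, the opening and the grip force at its end. Input that does not fit is refused with a message, and nothing moves.
- r.observe(): the state, without advancing time (a new reading comes with each control period).
- r.read_camera(name): name is "scene" or "top" or "wrist"; returns a dict with "image" (420x560x3 uint8, red, green, blue), "fx", "fy", "cx", "cy" (pixels), "dist_coeffs" ([k1, k2, p1, p2, k3] as OpenCV has them; the pictures are not rectified), "world_from_camera" (4x4, takes a point from camera to world coordinates). Camera axes: x right, y up, looking along -z (the intrinsics and any distortion apply to the point x, -y, -z); pixel columns grow to the right and rows downward; lengths in m; the calibration is good to about 2 mm. A picture is of the moment at which its call begins. There is no depth.
- r.close_job(): hands the job in; it is judged then, once.
The state is a dict: "time_s": time; "joint_pos": joint angles; "qd": joint speeds; "effort": joint torques, N m; "position": TCP position; "ee_rot": TCP orientation; "contact_force": force on the tool from outside, world axes, zero at the start; "moment": the same for the moment, N m; "opening": finger opening in m; "grasp_force": force on a finger pad.
Only numpy, scipy, OpenCV 4.12 (cv2) and the standard library are available. Lean on these libraries where they do the work, as an engineer would, in place of code of your own. Each camera call takes 0.05 s, during which the arm holds its last target. There are 200 camera calls.

## Working session

There is one attempt and no reset: what is moved stays moved. The work goes in short steps, Python scripts to look and compute and a shell command to move; the robot and the scene stay as the last step left them, time stands still between calls to the robot, and variables do not carry over. Pictures are saved under pics/ and viewed, at most 10 in all, crops included, and the job is handed in when it is done.

```bash
ls; mkdir -p pics
python3 - <<'E'
from bench import r
import cv2,numpy as np,json
for n in ["scene","top","wrist"]:
    c=r.read_camera(n); cv2.imwrite(f"pics/{n}0.png",c["image"][:,:,::-1]); 
    print(n,{k:np.round(np.array(c[k]),4).tolist() for k in c if k!="image"})
s=r.observe(); print(s)
E
```

```text
bench.py
jog.py
pics
scene {'fx': 427.1364, 'fy': 427.1364, 'cx': 283.6435, 'cy': 212.7162, 'dist_coeffs': [-0.1183, 0.0, 0.0, 0.0, 0.0], 'world_from_camera': [[-0.6504, 0.4968, -0.5746, -0.2319], [-0.7595, -0.4101, 0.505, 0.6362], [0.0152, 0.7648, 0.644, 0.8124], [0.0, 0.0, 0.0, 1.0]]}
top {'fx': 540.2834, 'fy': 540.2834, 'cx': 285.3972, 'cy': 212.458, 'dist_coeffs': [-0.0265, 0.0, 0.0, 0.0, 0.0], 'world_from_camera': [[0.0634, 0.9418, -0.3302, -0.0853], [-0.998, 0.0604, -0.0194, 0.0152], [0.0017, 0.3307, 0.9437, 1.6182], [0.0, 0.0, 0.0, 1.0]]}
wrist {'fx': 326.9372, 'fy': 326.9372, 'cx': 279.4427, 'cy': 206.982, 'dist_coeffs': [-0.0322, 0.0, 0.0, 0.0, 0.0], 'world_from_camera': [[0.3228, 0.9127, 0.2505, 0.2712], [-0.9465, 0.3117, 0.0839, -0.5924], [-0.0015, -0.2642, 0.9645, 0.3737], [0.0, 0.0, 0.0, 1.0]]}
{'time_s': 0.15, 'joint_pos': array([-7.38307166e+01,  2.75423558e+01,  9.14834722e+01,  1.27775377e-03,
        6.10261606e+01, -2.67128446e+00]), 'qd': array([-0.01079158, -0.09682479, -0.10133882,  0.00159544,  0.06241496,
       -0.01813622]), 'effort': array([-3.53758087e-04, -9.51148939e+01, -4.30458283e+01, -9.37665459e-05,
        8.18279368e-03,  1.00297439e-05]), 'position': array([ 0.20985703, -0.61495335,  0.30342416]), 'ee_rot': array([[ 9.46424344e-01,  3.22925544e-01, -2.33943717e-04],
       [ 3.22925623e-01, -9.46423939e-01,  8.76913107e-04],
       [ 6.17677075e-05, -9.05478332e-04, -9.99999588e-01]]), 'contact_force': array([-0.68651677,  0.54526521, -0.69096688]), 'moment': array([-0.03647834, -0.0061753 ,  0.03785966]), 'grasp_force': 0.0, 'opening': 0.0859193407017013}
```

```bash
python3 -c "
import cv2
a=cv2.imread('pics/top0.png');cv2.imwrite('pics/top0b.png',cv2.resize(a,(800,600),interpolation=cv2.INTER_CUBIC))
a=cv2.imread('pics/scene0.png');cv2.imwrite('pics/scene0b.png',cv2.resize(a,(800,600),interpolation=cv2.INTER_CUBIC))"
```

```text
(no output)
```

View pics/top0b.png

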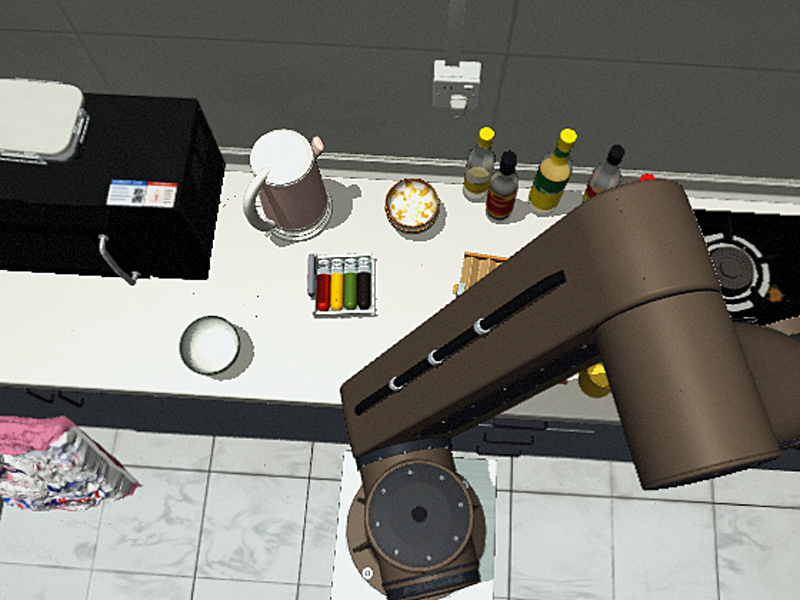

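View pics/scene0b.png

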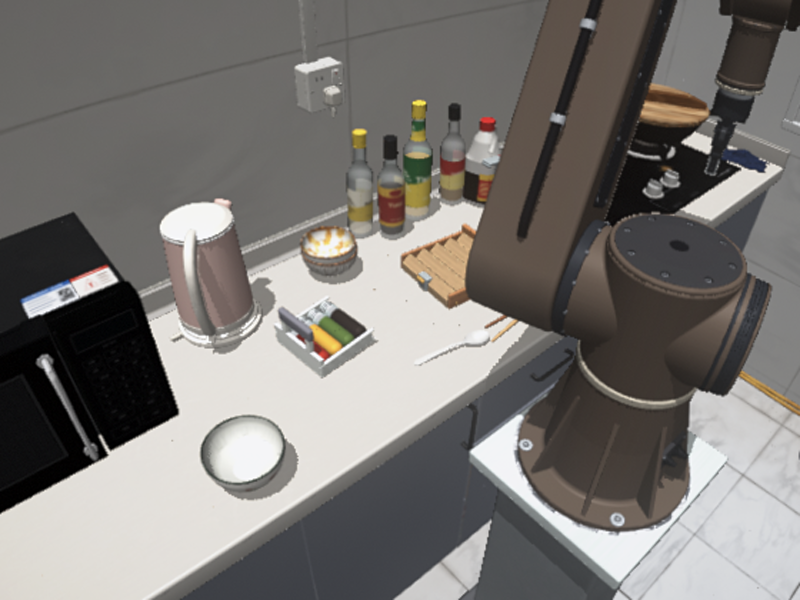

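Top view (800-wide): the caddy is at about (343,285), with its grip on the left and mouth towards the tray. The tray at (485,270) is half hidden by the arm, with its catch at its left end. The bird bowl is at (210,345) and the mug at (595,378). The scene view agrees.

```bash
cat > h.py <<'E'
from bench import r
import cv2,numpy as np
from scipy.optimize import least_squares
def ray(c,u,v):
    K=np.array([[c["fx"],0,c["cx"]],[0,c["fy"],c["cy"]],[0,0,1.]])
    p=cv2.undistortPoints(np.array([[[u,v]]],float),K,np.array(c["dist_coeffs"],float))[0,0]
    T=np.array(c["world_from_camera"]); return T[:3,3],T[:3,:3]@np.array([p[0],-p[1],-1.])
def onz(c,u,v,z):
    o,d=ray(c,u,v); return o+d*(z-o[2])/d[2]
def proj(c,P):
    T=np.array(c["world_from_camera"]); q=(np.atleast_2d(P)-T[:3,3])@T[:3,:3]*[1,-1,-1]
    K=np.array([[c["fx"],0,c["cx"]],[0,c["fy"],c["cy"]],[0,0,1.]])
    return cv2.projectPoints(q,np.zeros(3),np.zeros(3),K,np.array(c["dist_coeffs"],float))[0][:,0]
def fit(obs,x0):
    """obs: list of (cam, model xyz, u, v); pose x,y,z,yaw(deg)"""
    def f(p):
        a=np.radians(p[3]);R=np.array([[np.cos(a),-np.sin(a),0],[np.sin(a),np.cos(a),0],[0,0,1]])
        return np.concatenate([proj(c,R@np.array(m)+p[:3])[0]-[u,v] for c,m,u,v in obs])
    s=least_squares(f,x0,x_scale=[.01,.01,.01,1],loss="soft_l1"); return s.x,f(s.x).reshape(-1,2).round(1)
def snap(n,f):
    c=r.read_camera(n); np.save(f"pics/{f}.npy",c,allow_pickle=True); cv2.imwrite(f"pics/{f}.png",c["image"][:,:,::-1]); return c
def load(f): return np.load(f"pics/{f}.npy",allow_pickle=True).item()
def crop(f,x0,y0,w,h,s):
    a=cv2.imread(f"pics/{f}.png")[y0:y0+h,x0:x0+w]; return cv2.resize(a,None,fx=s,fy=s,interpolation=cv2.INTER_CUBIC)
def st():
    s=r.observe(); print(round(s["time_s"],2),s["position"].round(4),s["joint_pos"].round(1),s["contact_force"].round(1),round(s["opening"],4),round(s["grasp_force"],1)); print(s["ee_rot"].round(4).tolist()); return s
E
python3 - <<'E'
from h import *
c=snap("top","t1")
for n,u,v,z in [("grip",311,278,.086),("caddy front right",375,315,.028),("front-left",376,258,.028),("catch",458,290,.03),("bowl",210,345,.06),("mug",595,378,.1),("kettle top",285,150,.25),("bowl2",412,200,.06),("bottle",500,210,0.05)]:
    print(n,onz(c,u*.7,v*.7,z).round(3))
E
```

```text
grip [0.495 0.256 0.086]
caddy front right [0.44  0.117 0.028]
front-left [0.574 0.125 0.028]
catch [ 0.509 -0.06   0.03 ]
bowl [0.341 0.456 0.06 ]
mug [ 0.311 -0.341  0.1  ]
kettle top [0.706 0.312 0.25 ]
bowl2 [0.706 0.053 0.06 ]
bottle [ 0.699 -0.146  0.05 ]
```

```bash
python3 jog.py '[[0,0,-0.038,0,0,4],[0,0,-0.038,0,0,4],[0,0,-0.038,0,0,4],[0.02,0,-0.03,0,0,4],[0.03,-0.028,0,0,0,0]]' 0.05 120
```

```text
refused: ROWS must be an object with the rows under "moves". Nothing was moved.
```

The error is about the shape of the input: an object with the rows under "moves". Fixing that and sending the same move.

```bash
python3 jog.py '{"moves": [[0,0,-0.038,0,0,4],[0,0,-0.038,0,0,4],[0,0,-0.038,0,0,4],[0.02,0,-0.03,0,0,4],[0.03,-0.028,0,0,0,0]]}' 0.05 120
python3 jog.py '{"moves": [[0.03,-0.028,0,0,0,0],[0.03,-0.028,0,0,0,0],[0.03,-0.028,0,0,0,0],[0.01,-0.04,0,0,0,0],[0.01,-0.04,0,0,0,0]]}'
python3 jog.py '{"moves": [[0.01,-0.04,0,0,0,0],[0.01,-0.04,0,0,0,0],[0.01,-0.04,0,0,0,0],[0.01,-0.04,0,0,0,0],[0.01,-0.04,0,0,0,0]]}'
python3 jog.py '{"moves": [[0.01,-0.04,0,0,0,0],[0.01,-0.04,0,0,0,0],[0.01,-0.04,0,0,0,0],[0.01,-0.04,0,0,0,0],[0.01,-0.04,0,0,0,0]]}'
python3 jog.py '{"moves": [[0.01,-0.04,0,0,0,0],[0.01,-0.04,0,0,0,0],[0.01,-0.04,0,0,0,0],[0,0,0,0,0,0]]}'
python3 - <<'E'
from h import *
for n in ("top","scene","wrist"): snap(n,n[0]+"2")
st()
a=crop("t2",200,150,200,150,4); cv2.imwrite("pics/t2c.png",a)
cv2.imwrite("pics/w2c.png",crop("w2",0,0,560,420,1.42))
E
```

```text
time_s: 0.62
position: [0.2577, -0.5878, 0.4543]
ee_rot: [[0.999, 0.041, 0.003], [0.041, -0.999, -0.01], [0.002, 0.01, -1.0]]
contact_force: [1.5, -0.2, -0.3]
opening: 0.0499
grasp_force: 0.0
time_s: 1.03
position: [0.361, -0.4124, 0.4473]
ee_rot: [[0.999, 0.05, -0.0], [0.05, -0.999, 0.001], [-0.0, -0.001, -1.0]]
contact_force: [1.2, 1.1, 0.8]
opening: 0.0498
grasp_force: 0.0
time_s: 1.45
position: [0.3998, -0.2099, 0.4479]
ee_rot: [[0.999, 0.049, 0.0], [0.049, -0.999, -0.0], [0.0, 0.0, -1.0]]
contact_force: [1.6, -0.2, 0.7]
opening: 0.0499
grasp_force: 0.0
time_s: 1.87
position: [0.4399, -0.0076, 0.4481]
ee_rot: [[0.999, 0.049, 0.001], [0.049, -0.999, -0.0], [0.0, 0.0, -1.0]]
contact_force: [1.4, -0.5, 0.3]
opening: 0.0501
grasp_force: 0.0
time_s: 2.2
position: [0.4647, 0.1177, 0.4478]
ee_rot: [[0.999, 0.054, 0.0], [0.054, -0.999, 0.002], [0.001, -0.002, -1.0]]
contact_force: [-0.8, -1.2, -1.0]
opening: 0.0497
grasp_force: 0.0
2.35 [0.4639 0.112  0.4477] [  9.9   5.9 101.5  -0.   72.6  97. ] [ 0.4 -0.4 -1. ] 0.0498 0.0
[[0.9987, 0.0513, -0.0006], [0.0513, -0.9987, -0.0004], [-0.0006, 0.0004, -1.0]]
```

View pics/t2c.png

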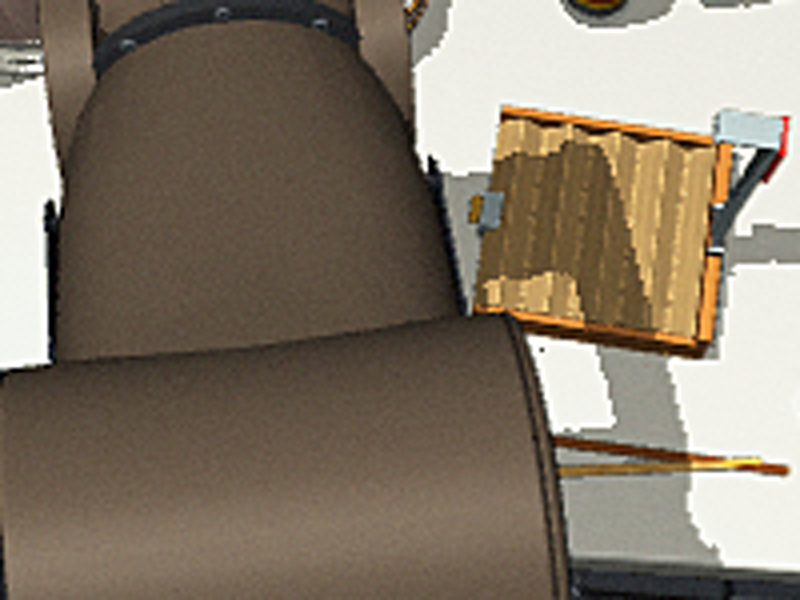

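View pics/w2c.png

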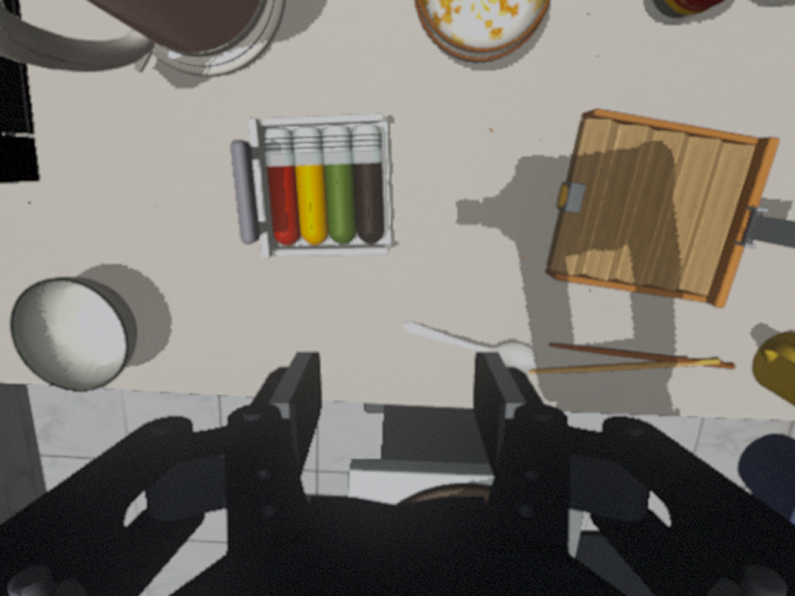

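The wrist view shows both objects: caddy grip at (245,190), lip edge at x≈390, tray from (550,110) to (777,300), catch at (570,195) and keeper hinge at (752,228). The top view shows the keeper open and leaning back, with its pad at about (780,150). Next I'll enlarge the features for clicking.

Run:
```python
from h import *
A=crop("w2",158,75,133,110,3); B=crop("t1",208,172,66,55,6); C=crop("w2",380,70,180,135,2); D=crop("s2",185,195,100,68,4)
W=np.zeros((600,800,3),np.uint8)
for im,y,x in((A,0,0),(B,0,402),(C,330,0),(D,330,400)): W[y:y+im.shape[0],x:x+im.shape[1]]=im[:600-y,:800-x]
cv2.imwrite("pics/comp.png",W)
```

```text
(no output)
```

View pics/comp.png

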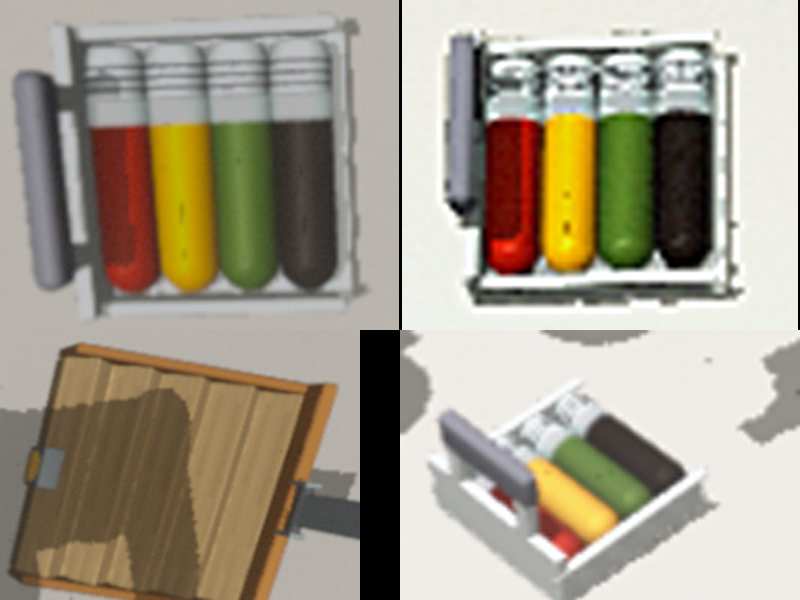

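```bash
cat > fit1.py <<'E'
from h import *
w,t1,t2,s=load("w2"),load("t1"),load("t2"),load("s2")
A=lambda x,y:(158+x/3,75+y/3); B=lambda x,y:(208+(x-402)/6,172+y/6); C=lambda x,y:(380+x/2,70+(y-330)/2)
D=lambda x,y:(185+(x-400)/4,195+(y-330)/4); E=lambda x,y:(200+x/4,150+y/4); F=lambda x,y:(x*560/795,y*420/596)
m=lambda x,y,z:(x/1e3,y/1e3,z/1e3)
cad=[(w,m(64,0,86),*A(42,181)),(w,m(64,-46,86),*A(30,75)),(w,m(64,46,86),*A(53,287)),(w,m(68,-69,46),*A(52,28)),(w,m(68,69,46),*A(78,318)),
(w,m(-66,-69,28),*A(344,17)),(w,m(-66,69,28),*A(350,308)),(t1,m(64,0,86),*B(462,123)),(t1,m(-66,-69,28),*B(717,33)),(t1,m(-66,69,28),*B(726,283)),
(s,m(64,0,86),*D(488,456)),(s,m(-66,69,28),*D(705,473)),(s,m(-66,-69,28),*D(583,383))]
p,e=fit(cad,[.5,.19,0,90]); print("caddy",p.round(4)); print(e.tolist())
# grip height from two views
bar=[o for o in cad if o[1]==m(64,0,86)]
def tri(os):
    Q=np.zeros((3,3));b=np.zeros(3)
    for c,_,u,v in os:
        o,d=ray(c,u,v);d/=np.linalg.norm(d);P=np.eye(3)-np.outer(d,d);Q+=P;b+=P@o
    return np.linalg.solve(Q,b)
print("grip tri",tri(bar).round(4))
tr=[(w,m(-38,-80,38),*C(256,390)),(w,m(0,-80,38),*C(207,380)),(w,m(38,-80,38),*C(160,371)),(w,m(76,-80,38),*C(110,363)),(w,m(-77,-88,54),*C(310,385)),
(w,m(-77,88,54),*F(712,300)),(t2,m(-77,-88,54),*E(717,144)),(t2,m(-38,-80,38),*E(667,137)),(t2,m(0,-80,38),*E(615,132)),(t2,m(38,-80,38),*E(570,125)),
]
p,e=fit(tr,[.53,-.16,0,90]); print("tray",p.round(4)); print(e.tolist())
E
python3 fit1.py
```

```text
caddy [5.04300e-01 1.90700e-01 3.00000e-03 9.46109e+01]
[[0.4, 0.3], [0.4, -1.6], [0.5, 0.4], [-2.1, -1.9], [-0.5, 1.4], [-0.4, -0.1], [0.6, -0.1], [0.1, 0.5], [1.1, 1.3], [-0.3, 0.8], [-0.9, -0.6], [1.3, 1.0], [-1.0, 0.2]]
grip tri [0.4993 0.2544 0.0881]
tray [ 4.97100e-01 -1.58500e-01  4.00000e-04  8.38426e+01]
[[-0.3, -0.4], [-0.8, -0.3], [-2.8, -0.7], [-3.6, -1.6], [8.3, 0.8], [0.7, 7.2], [1.5, -2.4], [0.6, 1.6], [1.6, 1.0], [1.0, 0.8]]
```

```bash
cat >> fit1.py <<'E'
print("----")
for skip in (0,1):
    ob=[(w,(-77,-88,54),*C(310,385)),(w,(-77,88,54),*F(712,300)),(t2,(-77,-88,54),*E(717,145)),(w,(None,-88,38),*C(75,346)),(w,(None,88,38),*F(549,272)),
    (t2,(None,-88,38),*E(503,107)),(t2,(None,88,38),*E(478,310))]
    if not skip: ob+=[(w,(-38,-80,38),*C(256,390)),(w,(0,-80,38),*C(207,380)),(w,(38,-80,38),*C(160,371)),(w,(76,-80,38),*C(110,363))]
    def f(p):
        a=np.radians(p[3]);R=np.array([[np.cos(a),-np.sin(a),0],[np.sin(a),np.cos(a),0],[0,0,1]])
        return np.concatenate([proj(c,R@np.array([p[4] if q[0] is None else q[0]/1e3,q[1]/1e3,q[2]/1e3])+p[:3])[0]-[u,v] for c,q,u,v in ob])
    sol=least_squares(f,[.52,-.15,0,80,.1],x_scale=[.01,.01,.01,1,.01]); print(sol.x.round(4)); print(f(sol.x).reshape(-1,2).round(1).tolist())
E
python3 fit1.py | sed '1,/----/d'
```

```text
[ 4.99700e-01 -1.72900e-01 -2.50000e-02  8.37614e+01  1.04500e-01]
[[4.8, 0.6], [-0.7, 1.3], [4.7, -0.0], [-1.0, -1.9], [0.6, 0.6], [1.3, 2.3], [-0.7, 3.0], [-1.9, -0.7], [-1.2, -0.3], [-1.8, -0.5], [-1.3, -1.2]]
[ 5.00900e-01 -1.65200e-01 -2.09000e-02  8.43172e+01  9.79000e-02]
[[1.8, -1.4], [-2.9, 0.7], [2.3, -1.3], [-1.3, -2.1], [1.2, 1.5], [0.8, 1.9], [-0.7, 2.8]]
```

```bash
python3 jog.py '{"moves": [[0.006,0.036,0.018,0,0,0],[0.006,0.036,0.018,0,0,0],[0.006,0.036,0.018,0,0,0],[0.006,0.036,0.018,0,0,0],[0.006,0.036,0.018,0,0,0]]}' 0.05
python3 jog.py '{"moves": [[0,0,0,0,0,0],[0,0,0,0,0,0]]}'
python3 - <<'E'
from h import *
w=snap("wrist","w3"); st()
a=np.radians(84);R=np.array([[np.cos(a),-np.sin(a),0],[np.sin(a),np.cos(a),0],[0,0,1]])
q=proj(w,np.array([R@np.array([x,y,.04])+[.505,-.16,0] for x in(-.1,.12) for y in (-.1,.1)]))
x0,y0=np.floor(q.min(0)-12).astype(int).clip(0);x1,y1=np.minimum(np.ceil(q.max(0)+12).astype(int),[560,420])
s=min(800/(x1-x0),600/(y1-y0)); s=int(s*2)/2; print(x0,y0,x1,y1,s)
cv2.imwrite("pics/w3c.png",crop("w3",x0,y0,x1-x0,y1-y0,s))
E
```

```text
time_s: 2.77
position: [0.5024, -0.0699, 0.3574]
ee_rot: [[0.999, 0.048, 0.001], [0.048, -0.999, -0.0], [0.001, 0.0, -1.0]]
contact_force: [2.1, -0.2, 0.1]
opening: 0.0501
grasp_force: 0.0
time_s: 2.93
position: [0.5022, -0.0698, 0.3569]
ee_rot: [[0.999, 0.044, -0.002], [0.044, -0.999, 0.0], [-0.002, -0.0, -1.0]]
contact_force: [0.4, 0.4, -0.1]
opening: 0.0502
grasp_force: 0.0
2.98 [ 0.5024 -0.0685  0.3577] [-11.2  12.8 106.    0.   61.2  76.2] [ 0.9  0.7 -0.1] 0.0498 0.0
[[0.999, 0.0456, -0.001], [0.0456, -0.999, 0.0002], [-0.001, -0.0003, -1.0]]
234 57 472 274 2.5
```

View pics/w3c.png

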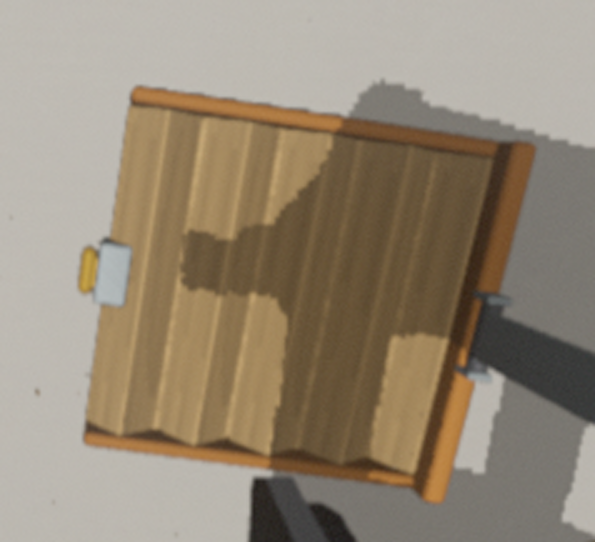

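```bash
cat > fit2.py <<'E'
from h import *
w,w2,t2=load("w3"),load("w2"),load("t2")
G=lambda x,y:(234+x/2.5,57+y/2.5); E=lambda x,y:(200+x/4,150+y/4); F=lambda x,y:(x*560/795,y*420/596)
ob=[(w,(76,80,38),*G(122,437)),(w,(38,80,38),*G(195,444)),(w,(0,80,38),*G(270,456)),(w,(-38,80,38),*G(345,465)),(w,(-76,80,38),*G(415,474)),
(w,(76,-80,38),*G(168,108)),(w,(38,-80,38),*G(240,121)),(w,(-76,-80,38),*G(492,157)),(w,(-77,-88,54),*G(502,143)),(w,(-77,88,54),*G(414,496)),
(w,(None,-88,38),*G(132,88)),(w,(None,88,38),*G(86,443)),(w2,(None,-88,38),*F(585,110)),(w2,(None,88,38),*F(549,272)),(w2,(-77,88,54),*F(712,300)),(w2,(-77,-88,54),*F(757,138))]
def f(p):
    a=np.radians(p[3]);R=np.array([[np.cos(a),-np.sin(a),0],[np.sin(a),np.cos(a),0],[0,0,1]])
    return np.concatenate([proj(c,R@np.array([p[4] if q[0] is None else q[0]/1e3,q[1]/1e3,q[2]/1e3])+p[:3])[0]-[u,v] for c,q,u,v in ob])
for i in (0,1):
    s=least_squares(f,[.52,-.15,0,80,.1],x_scale=[.01,.01,.01,1,.01],loss="soft_l1"); print(s.x.round(4)); print(f(s.x).reshape(-1,2).round(1).tolist())
    ob=ob[:10]
E
python3 fit2.py
```

```text
[ 4.98600e-01 -1.59300e-01 -9.50000e-03  8.51054e+01  9.59000e-02]
[[0.3, -1.0], [0.2, -0.2], [-0.9, -1.5], [-2.4, -1.6], [-2.1, -1.8], [0.1, 2.0], [3.4, 1.3], [-3.1, 0.3], [1.5, -1.0], [2.0, 0.1], [-1.6, 0.6], [-1.3, 0.5], [3.2, -0.1], [1.3, 5.6], [-1.2, 3.5], [4.6, -1.1]]
[ 4.99300e-01 -1.58600e-01 -4.00000e-03  8.50602e+01  1.00000e-01]
[[-0.1, -0.1], [0.1, 0.7], [-0.7, -0.5], [-1.7, -0.5], [-1.1, -0.6], [-0.1, 1.1], [3.7, 0.4], [-1.5, -0.2], [3.4, -1.6], [3.1, 1.4]]
```

```bash
cat >> fit2.py <<'E'
print('---- z=0')
ob.pop(6); g=lambda q:f([q[0],q[1],0,q[2],0])
for L in ("linear","soft_l1"):
    s=least_squares(g,[.5,-.16,85],x_scale=[.01,.01,1],loss=L); print(s.x.round(4)); print(g(s.x).reshape(-1,2).round(1).tolist())
p=s.x; im=cv2.imread("pics/w3.png"); a=np.radians(p[2]); R=np.array([[np.cos(a),-np.sin(a),0],[np.sin(a),np.cos(a),0],[0,0,1]])
im=cv2.resize(im[50:274,220:484],None,fx=3,fy=2.6*3/2.6,interpolation=cv2.INTER_CUBIC)[:600]
for x,z,col in [(76,38,(0,0,255)),(38,38,(0,0,255)),(0,38,(0,0,255)),(-38,38,(0,0,255)),(57,19,(255,0,0)),(19,19,(255,0,0)),(-19,19,(255,0,0)),(-57,19,(255,0,0)),(-77,54,(0,255,0))]:
    q=proj(w,np.array([R@np.array([x,y,z])/1e3+[p[0],p[1],0] for y in(-80,80)])); q=((q-[220,50])*3).astype(int)
    cv2.line(im,tuple(map(int,q[0])),tuple(map(int,q[1])),col,1)
cv2.imwrite("pics/ov.png",im[:, :800])
E
python3 fit2.py | sed '1,/----/d'
```

```text
[ 0.5    -0.1573 85.0162]
[[-1.1, 0.4], [-0.6, 1.3], [-1.1, 0.1], [-1.9, 0.1], [-1.0, 0.0], [-0.9, 0.2], [-0.9, -0.8], [4.0, -2.3], [3.2, 2.2]]
[ 0.5001 -0.1582 84.911 ]
[[-0.5, 0.2], [0.0, 1.1], [-0.5, 0.0], [-1.3, 0.1], [-0.4, 0.1], [0.0, 0.0], [-0.1, -0.7], [5.0, -2.2], [3.8, 2.2]]
```

View pics/ov.png

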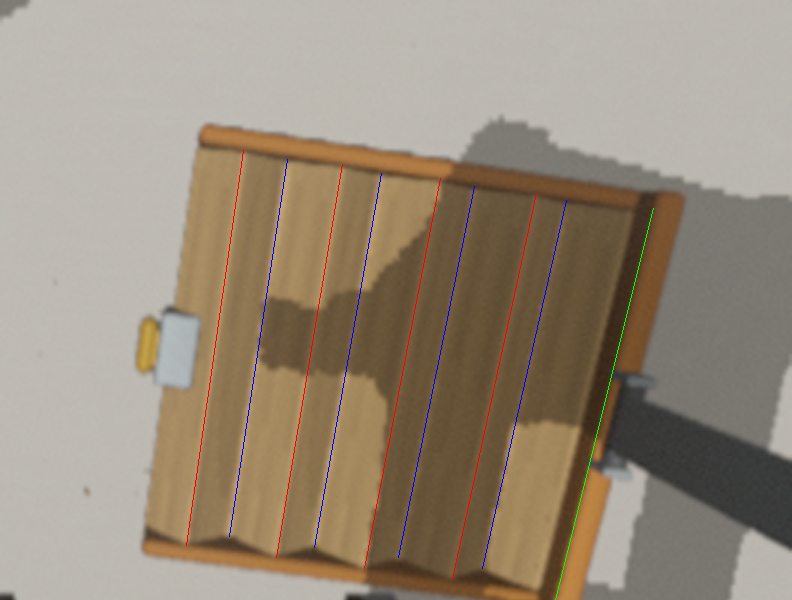

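The overlay matches: red crests, blue groove bottoms and the green stop edge all lie on the tray. That puts the tray at (0.500, -0.158) with yaw 85°, and the caddy grip at (0.499, 0.2545, 0.086) with yaw 94.6°.

```bash
python3 jog.py '{"moves": [[0.003,-0.0405,0,0,0,-2],[0.003,-0.0405,0,0,0,0],[0.003,-0.0405,0,0,0,0],[0.003,-0.0405,0,0,0,0],[0.003,-0.0405,0,0,0,0]]}' 0.06
python3 jog.py '{"moves": [[0.003,-0.0405,0,0,0,0],[0.003,-0.0405,0,0,0,0],[0.003,-0.0405,0,0,0,0],[0,0,0.036,0,0,0],[0,0,0.036,0,0,0]]}'
python3 jog.py '{"moves": [[0,0,0.036,0,0,0],[0,0,0.02,0,0,0],[0,0,0,0,0,0],[0,0,0,0,0,0]]}'
python3 - <<'E'
from h import *
s=st(); w=snap("wrist","w4"); snap("scene","s4")
P=np.array([.4992,.2545,.099]); print(proj(w,P), (P-s["position"])@s["ee_rot"])
a=crop("s4",150,130,200,150,4); cv2.imwrite("pics/s4c.png",a)
E
```

```text
time_s: 3.4
position: [0.5016, 0.1386, 0.359]
ee_rot: [[0.996, 0.084, 0.001], [0.084, -0.996, 0.0], [0.001, -0.0, -1.0]]
contact_force: [1.0, 0.7, 0.2]
opening: 0.0601
grasp_force: 0.0
time_s: 3.82
position: [0.5013, 0.2617, 0.2876]
ee_rot: [[0.996, 0.088, 0.006], [0.088, -0.996, 0.003], [0.006, -0.002, -1.0]]
contact_force: [0.5, 0.2, -1.1]
opening: 0.0601
grasp_force: 0.0
time_s: 4.15
position: [0.5006, 0.2585, 0.2303]
ee_rot: [[0.996, 0.085, -0.001], [0.085, -0.996, -0.0], [-0.001, 0.0, -1.0]]
contact_force: [0.4, 0.7, 0.9]
opening: 0.0603
grasp_force: 0.0
4.15 [0.5006 0.2585 0.2303] [ 24.2  25.7 107.1   0.   47.2 109.4] [0.4 0.7 0.9] 0.0603 0.0
[[0.9964, 0.0848, -0.0009], [0.0848, -0.9964, -0.0004], [-0.0009, 0.0003, -1.0]]
[[287.2554088  223.90040135]] [-0.00162496  0.00384205  0.13129216]
```

View pics/s4c.png

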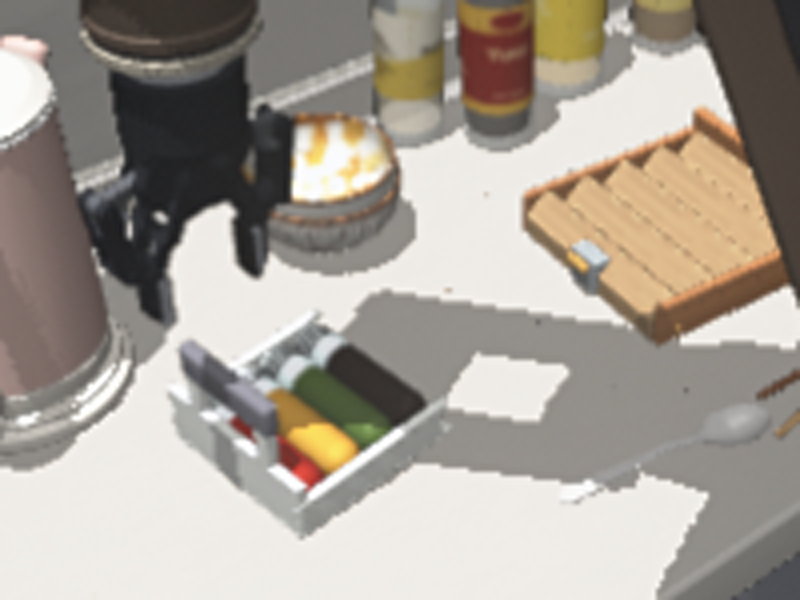

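The fingers straddle the grip bar at (230,385) with clear space below. Next: descend and grip.

```bash
python3 jog.py '{"moves": [[-0.0016,0.004,0.02,0,0,0],[0,0,0.025,0,0,0],[0,0,0.025,0,0,0],[0,0,0.02,0,0,0],[0,0,0,0,0,0]]}'
python3 jog.py '{"moves": [[0,0,0,0,0,0],[0,0,0,0,0,0],[0,0,0,0,0,0],[0,0,0,0,0,0]]}' 0.0 120
python3 jog.py '{"moves": [[0,0,0,0,0,0],[0,0,0,0,0,0],[0,0,0,0,0,0],[0,0,0,0,0,0]]}'; python3 -c "
from h import *
st();snap('wrist','w5')"
```

```text
time_s: 4.67
position: [0.4993, 0.2539, 0.1388]
ee_rot: [[0.996, 0.084, -0.002], [0.084, -0.996, -0.001], [-0.002, 0.001, -1.0]]
contact_force: [-1.8, -0.8, -0.1]
opening: 0.0596
grasp_force: 0.0
time_s: 5.0
position: [0.5007, 0.2545, 0.1417]
ee_rot: [[0.996, 0.084, 0.003], [0.084, -0.996, 0.001], [0.003, -0.001, -1.0]]
contact_force: [-6.2, -8.5, 50.3]
opening: 0.0124
grasp_force: 92.5
time_s: 5.33
position: [0.5007, 0.2542, 0.1419]
ee_rot: [[0.996, 0.084, 0.003], [0.084, -0.996, 0.001], [0.003, -0.001, -1.0]]
contact_force: [-0.5, -4.8, 17.5]
opening: 0.0122
grasp_force: 118.1
5.33 [0.5007 0.2542 0.1419] [ 23.8  32.8 111.   -0.   36.  109. ] [-0.5 -4.8 17.5] 0.0122 118.1
[[0.9964, 0.0845, 0.0026], [0.0845, -0.9964, 0.0008], [0.0027, -0.0005, -1.0]]
```

```bash
cat >> h.py <<'E'
TR=np.array([.500,-.158,0]);PSI=85.0; LT=np.array([-.0015,.130,.1325])
def tray2w(p):
    a=np.radians(PSI);return np.array([[np.cos(a),-np.sin(a),0],[np.sin(a),np.cos(a),0],[0,0,1]])@np.array(p)+TR
def plan(phi,lx,lz,ly=0.0):
    from scipy.spatial.transform import Rotation as Ro
    a=np.radians(PSI);c,s=np.cos(a),np.sin(a)
    R=np.array([[s,-c,0],[-c,-s,0],[0,0,-1.]])@Ro.from_euler("x",phi,degrees=True).as_matrix()
    t=tray2w([lx,ly,lz])-R@LT
    o=r.observe();C=o["ee_rot"];d=C.T@(t-o["position"]);v=Ro.from_matrix(C.T@R).as_rotvec(degrees=True)
    print("target",t.round(4),"delta tool",d.round(4),"rot",v.round(2)); 
    lip=o["position"]+C@LT; q=np.linalg.inv(np.array([[c,-s,0],[s,c,0],[0,0,1]]))@(lip-TR); print("lip in tray mm",(q*1e3).round(1),"F",o["contact_force"].round(1),"t",round(o["time_s"],2),"op",round(o["opening"],4))
E
python3 jog.py '{"moves": [[0,0,-0.005,0,0,0],[0,0,-0.015,0,0,0],[0,0,-0.02,0,0,0],[0,0,-0.025,0,0,0],[0,0,-0.025,0,0,0]]}'
python3 jog.py '{"moves": [[0,0,-0.01,0,0,0],[0,0,0,0,0,0],[0,0,0,0,0,0]]}'
python3 -c "
from h import *
plan(0,-.056,.08); snap('scene','s6'); snap('wrist','w6')"
```

```text
time_s: 5.8
position: [0.4993, 0.254, 0.2312]
ee_rot: [[0.996, 0.084, -0.001], [0.084, -0.996, -0.0], [-0.001, 0.0, -1.0]]
contact_force: [1.6, -0.4, -5.1]
opening: 0.012
grasp_force: 117.5
time_s: 6.05
position: [0.4997, 0.2542, 0.2399]
ee_rot: [[0.996, 0.084, 0.001], [0.084, -0.996, 0.0], [0.001, -0.0, -1.0]]
contact_force: [-1.5, 0.5, -5.6]
opening: 0.0122
grasp_force: 117.8
target [ 0.5079 -0.0844  0.2125] delta tool [-0.0204  0.3381  0.0272] rot [-0.02 -0.04  9.84]
lip in tray mm [282.3  15.4 107.3] F [-1.5  0.5 -5.6] t 6.05 op 0.0122
```

```bash
python3 jog.py '{"moves": [[0,0,0,0,0,1],[0,0,0,0,0,2.5],[0,0,0,0,0,3],[0,0,0,0,0,2.3],[0,0,0,0,0,1]]}'
python3 jog.py '{"moves": [[0.0007,0.006,0,0,0,0],[0.0013,0.012,0,0,0,0],[0.002,0.018,0,0,0,0],[0.0027,0.024,0,0,0,0],[0.0027,0.024,0,0,0,0]]}'
python3 jog.py '{"moves": [[0.0027,0.024,0,0,0,0],[0.0027,0.024,0,0,0,0],[0.0027,0.024,0,0,0,0],[0.0027,0.024,0,0,0,0],[0.0027,0.024,0,0,0,0]]}'
python3 jog.py '{"moves": [[0.0027,0.024,0,0,0,0],[0.0027,0.024,0,0,0,0],[0.0027,0.024,0,0,0,0],[0.0022,0.02,0,0,0,0],[0.0018,0.016,0,0,0,0]]}'
python3 jog.py '{"moves": [[0.0013,0.012,0,0,0,0],[0.0009,0.008,0,0,0,0],[0.0004,0.004,0,0,0,0],[0,0,0,0,0,0],[0,0,0,0,0,0]]}'
python3 -c "
from h import *
plan(0,-.056,.07); snap('scene','s7'); snap('wrist','w7');snap('top','t7')
A=crop('w7',160,0,400,300,1);B=crop('s7',250,100,200,150,2)
C=crop('t7',280,150,133,100,3)
W=np.zeros((600,800,3),np.uint8)
for im,y,x in((A,0,0),(B,0,400),(C,300,0)): W[y:y+im.shape[0],x:x+im.shape[1]]=im
cv2.imwrite('pics/c7.png',W)"
```

```text
time_s: 6.57
position: [0.4994, 0.254, 0.2388]
ee_rot: [[0.996, -0.09, -0.002], [-0.09, -0.996, -0.001], [-0.002, 0.001, -1.0]]
contact_force: [-0.9, 0.9, -5.2]
opening: 0.0118
grasp_force: 117.7
time_s: 6.98
position: [0.5015, 0.1681, 0.2396]
ee_rot: [[0.996, -0.085, -0.001], [-0.085, -0.996, -0.0], [-0.0, 0.0, -1.0]]
contact_force: [-0.2, -0.3, -4.8]
opening: 0.012
grasp_force: 117.5
time_s: 7.4
position: [0.5044, 0.0469, 0.2398]
ee_rot: [[0.996, -0.086, -0.0], [-0.086, -0.996, -0.0], [-0.0, 0.0, -1.0]]
contact_force: [0.8, -0.2, -5.4]
opening: 0.0123
grasp_force: 117.6
time_s: 7.82
position: [0.5069, -0.0621, 0.2398]
ee_rot: [[0.996, -0.086, -0.0], [-0.086, -0.996, -0.0], [-0.0, 0.0, -1.0]]
contact_force: [0.7, -0.2, -4.8]
opening: 0.0124
grasp_force: 117.6
time_s: 8.23
position: [0.5081, -0.0835, 0.2398]
ee_rot: [[0.996, -0.086, -0.0], [-0.086, -0.996, 0.0], [-0.0, -0.0, -1.0]]
contact_force: [-1.1, 0.0, -5.4]
opening: 0.0122
grasp_force: 117.8
target [ 0.5079 -0.0844  0.2025] delta tool [-0.      0.0009  0.0373] rot [-0.01  0.02  0.04]
lip in tray mm [-5.510e+01 -1.000e-01  1.073e+02] F [-1.1  0.  -5.4] t 8.23 op 0.0122
```

```bash
python3 jog.py '{"moves": [[0,0.001,0.008,0,0,0],[0,0.001,0.012,0,0,0],[0,0.001,0.012,0,0,0],[0,0.001,0.01,0,0,0],[0,0,0.003,0,0,0]]}'
python3 jog.py '{"moves": [[0,0.0023,-0.0023,1,0,0],[0,0.0023,-0.0023,1,0,0],[0,0.0023,-0.0023,1,0,0],[0,0.0023,-0.0023,1,0,0],[0,0.0023,-0.0023,1,0,0]]}'
python3 jog.py '{"moves": [[0,0.0023,-0.0023,1,0,0],[0,0.0023,-0.0023,1,0,0],[0,0,0,0,0,0],[0,0,0,0,0,0],[0,0,0,0,0,0]]}'
python3 -c "
from h import *
plan(12,-.059,.045); print(r.observe()['moment'].round(2)); snap('scene','s8'); snap('wrist','w8');snap('top','t8')"
```

```text
time_s: 8.8
position: [0.5071, -0.0875, 0.1931]
ee_rot: [[0.996, -0.086, -0.002], [-0.086, -0.996, 0.001], [-0.002, -0.0, -1.0]]
contact_force: [-0.8, -0.4, -5.5]
opening: 0.0117
grasp_force: 117.4
time_s: 9.22
position: [0.5069, -0.0996, 0.2061]
ee_rot: [[0.996, -0.086, 0.008], [-0.086, -0.992, 0.088], [0.0, -0.088, -0.996]]
contact_force: [-0.2, 0.9, -5.1]
opening: 0.0121
grasp_force: 117.4
time_s: 9.63
position: [0.5063, -0.1045, 0.21]
ee_rot: [[0.996, -0.086, 0.01], [-0.086, -0.989, 0.121], [-0.0, -0.121, -0.993]]
contact_force: [-0.6, 0.5, -5.9]
opening: 0.0119
grasp_force: 117.7
target [ 0.505  -0.1177  0.2016] delta tool [-0.0002  0.0141  0.0067] rot [5.03 0.02 0.04]
lip in tray mm [-59.2  -0.2  62.7] F [-0.6  0.5 -5.9] t 9.63 op 0.0119
[ 0.14 -0.01  0.01]
```

```bash
python3 -c "
from h import *
A=crop('w8',160,0,400,300,1);B=crop('s8',250,100,200,150,2)
C=crop('t8',280,150,133,100,3);D=crop('w7',160,0,400,300,1)
W=np.zeros((600,800,3),np.uint8)
for im,y,x in((A,0,0),(B,0,400),(C,300,0),(D,300,400)): W[y:y+im.shape[0],x:x+im.shape[1]]=im
cv2.imwrite('pics/c8.png',W)"
```

```text
(no output)
```

View pics/c8.png

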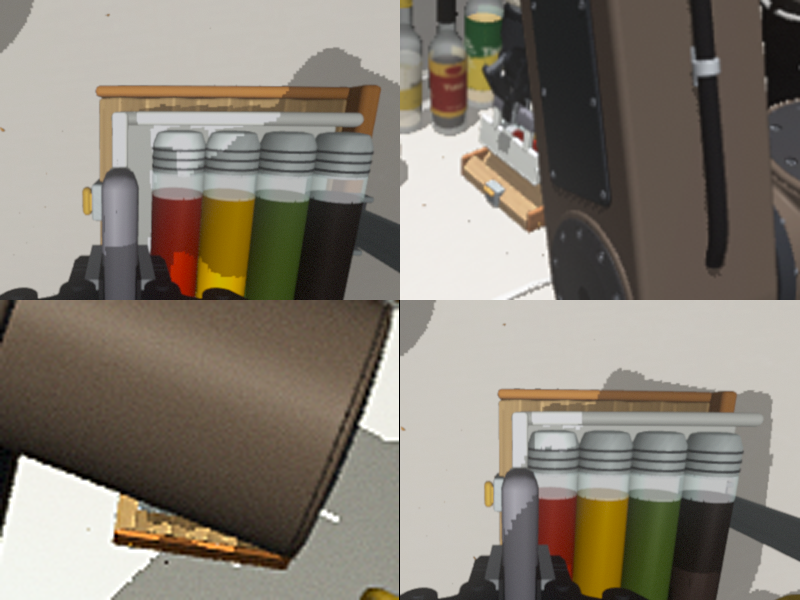

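The red tube has come about 12 mm off the rear wall and black is at the lip edge (about 362,200). The lip is still higher than the stop board's top, so I'm lowering at once so the board can catch the first tube.

```bash
python3 jog.py '{"moves": [[0,0.004,0.011,0,0,0],[0,0.002,0.006,0,0,0],[0,0,0,0,0,0],[0,0,0,0,0,0]]}'
python3 -c "
from h import *
plan(9,-.060,.044); print(r.observe()['moment'].round(2)); snap('wrist','w9')
# colours: centroid columns of tubes along row of tray mid
w=load('w9');hsv=cv2.cvtColor(w['image'],cv2.COLOR_RGB2HSV)
for n,lo,hi in(('red',(0,150,60),(8,255,255)),('yel',(18,150,80),(28,255,255)),('grn',(35,100,40),(60,255,255))):
    m=cv2.inRange(hsv,lo,hi);ys,xs=np.nonzero(m[:300]);print(n,len(xs),np.percentile(xs,[2,50,98]),np.percentile(ys,[2,98]))
w=load('w8');hsv=cv2.cvtColor(w['image'],cv2.COLOR_RGB2HSV)
for n,lo,hi in(('red',(0,150,60),(8,255,255)),('yel',(18,150,80),(28,255,255)),('grn',(35,100,40),(60,255,255))):
    m=cv2.inRange(hsv,lo,hi);ys,xs=np.nonzero(m[:300]);print(n,len(xs),np.percentile(xs,[2,50,98]),np.percentile(ys,[2,98]))
"
```

```text
time_s: 10.12
position: [0.5056, -0.1085, 0.1917]
ee_rot: [[0.996, -0.086, 0.009], [-0.087, -0.989, 0.122], [-0.002, -0.122, -0.992]]
contact_force: [0.2, 0.9, -4.4]
opening: 0.012
grasp_force: 117.7
target [ 0.5056 -0.1106  0.1952] delta tool [ 0.0003  0.0017 -0.0038] rot [1.98 0.1  0.02]
lip in tray mm [-63.    0.5  44.3] F [ 0.2  0.9 -4.4] t 10.12 op 0.012
[0.21 0.03 0.02]
red 3778 [320. 344. 364.] [202. 292.]
yel 4954 [ 16. 388. 416.] [  5. 290.]
grn 4696 [415. 441. 468.] [204. 298.]
red 3586 [314. 339. 358.] [201. 291.]
yel 5191 [ 25. 381. 410.] [  6. 290.]
grn 4786 [410. 436. 463.] [204. 297.]
```

```bash
cat >> h.py <<'E'
RNG={'red':((0,150,50),(8,255,255)),'yel':((18,150,70),(28,255,255)),'grn':((35,90,30),(60,255,255))}
def tubes(f,zoff=.019):
    w=load(f);hsv=cv2.cvtColor(w['image'],cv2.COLOR_RGB2HSV);o=r.observe();C=o["ee_rot"];lip=o["position"]+C@LT
    a=np.radians(PSI);M=np.array([[np.cos(a),-np.sin(a),0],[np.sin(a),np.cos(a),0],[0,0,1]]);phi=np.arctan2(-C[2,1],-C[2,2])-np.radians(4)
    L=M.T@(lip-TR)
    for n,(lo,hi) in RNG.items():
        m=cv2.inRange(hsv,lo,hi);k,lab,sta,cen=cv2.connectedComponentsWithStats(m)
        i=1+np.argmax(sta[1:,4]);u,v=cen[i]; org,d=ray(w,u,v);org=M.T@(org-TR);d=M.T@d
        nrm=np.array([-np.sin(phi),0,np.cos(phi)]) # floor normal (mouth at -x is low)
        p0=L+nrm*zoff; t=nrm@(p0-org)/(nrm@d); q=org+t*d
        g=org+d*(.040-org[2])/d[2]
        print(n,"area",sta[i,4],"on floor: tray x,z",(q[[0,2]]*1e3).round(1),"behind lip",round((q[0]-L[0])*1e3,1)," if seated x,y",(g[:2]*1e3).round(1))
E
python3 -c "
from h import *
tubes('w9')"
```

```text
red area 3782 on floor: tray x,z [26.1 68.4] behind lip 89.1  if seated x,y [23.7 20. ]
yel area 4593 on floor: tray x,z [-2.7 66.9] behind lip 60.3  if seated x,y [-9.  20.9]
grn area 5278 on floor: tray x,z [-34.2  65.3] behind lip 28.8  if seated x,y [-44.1  26.8]
```

Black is resting between the lip edge and the stop board as intended (axis about -64). Retreating slowly, tilting up to 11°.

```bash
python3 jog.py '{"moves": [[0,0.0003,-0.0017,1,0,0],[0,0.0003,-0.0017,1,0,0],[0,0.0003,-0.0017,1,0,0],[0,0.0003,-0.0017,1,0,0],[0,0,0,0,0,0]]}'
python3 jog.py '{"moves": [[0,-0.002,0.0004,0,0,0],[0,-0.002,0.0004,0,0,0],[0,-0.002,0.0004,0,0,0],[0,-0.002,0.0004,0,0,0],[0,-0.002,0.0004,0,0,0]]}'
python3 jog.py '{"moves": [[0,-0.002,0.0004,0,0,0],[0,-0.002,0.0004,0,0,0],[0,-0.002,0.0004,0,0,0],[0,-0.002,0.0004,0,0,0],[0,0,0,0,0,0]]}'
python3 -c "
from h import *
plan(11,-.036,.042); snap('wrist','w10'); tubes('w10')"
```

```text
time_s: 10.58
position: [0.506, -0.1111, 0.1994]
ee_rot: [[0.996, -0.085, 0.017], [-0.087, -0.978, 0.191], [0.0, -0.192, -0.981]]
contact_force: [-0.4, 1.6, -5.1]
opening: 0.0123
grasp_force: 118.0
time_s: 11.0
position: [0.5067, -0.1001, 0.199]
ee_rot: [[0.996, -0.085, 0.016], [-0.086, -0.978, 0.19], [-0.0, -0.191, -0.982]]
contact_force: [0.4, 1.4, -4.7]
opening: 0.012
grasp_force: 118.1
time_s: 11.42
position: [0.5075, -0.0921, 0.199]
ee_rot: [[0.996, -0.085, 0.016], [-0.086, -0.978, 0.19], [-0.0, -0.191, -0.982]]
contact_force: [0.1, 0.4, -4.9]
opening: 0.0118
grasp_force: 118.2
target [ 0.5073 -0.0921  0.1969] delta tool [-0.0002  0.0004  0.0021] rot [-0.    0.01  0.05]
lip in tray mm [-36.   -0.3  44.1] F [ 0.1  0.4 -4.9] t 11.42 op 0.0118
red area 4106 on floor: tray x,z [20.9 70.3] behind lip 57.1  if seated x,y [15.8 22.8]
yel area 5557 on floor: tray x,z [-8.9 66.6] behind lip 27.3  if seated x,y [-17.2  26.7]
grn area 5729 on floor: tray x,z [-40.1  62.8] behind lip -3.9  if seated x,y [-50.5  27.3]
```

```bash
python3 jog.py '{"moves": [[0,-0.002,0.0008,0,0,0],[0,-0.002,0.0008,0,0,0],[0,-0.002,0.0008,0,0,0],[0,-0.002,0.0004,0,0,0],[0,-0.002,0.0004,0,0,0]]}'
python3 jog.py '{"moves": [[0,-0.002,0.0004,0,0,0],[0,-0.002,0.0004,0,0,0],[0,-0.002,0.0004,0,0,0],[0,-0.002,0.0004,0,0,0],[0,0,0,0,0,0]]}'
python3 -c "
from h import *
plan(11,-.018,.042); snap('wrist','w11'); tubes('w11')"
```

```text
time_s: 11.88
position: [0.5083, -0.0818, 0.1977]
ee_rot: [[0.996, -0.085, 0.016], [-0.087, -0.978, 0.19], [-0.0, -0.191, -0.982]]
contact_force: [-1.1, 0.4, -4.8]
opening: 0.0121
grasp_force: 118.2
time_s: 12.3
position: [0.509, -0.0735, 0.1977]
ee_rot: [[0.996, -0.085, 0.016], [-0.086, -0.978, 0.19], [-0.0, -0.191, -0.982]]
contact_force: [0.1, 2.0, -3.9]
opening: 0.012
grasp_force: 118.2
target [ 0.5088 -0.0741  0.1969] delta tool [-0.0001  0.0008  0.0007] rot [-0.01  0.02  0.05]
lip in tray mm [-17.3  -0.2  42.8] F [ 0.1  2.  -3.9] t 12.3 op 0.012
red area 4325 on floor: tray x,z [25.7 67.3] behind lip 43.1  if seated x,y [19.2 24.6]
yel area 5952 on floor: tray x,z [-3.5 63.7] behind lip 14.0  if seated x,y [-12.4  27.8]
grn area 4895 on floor: tray x,z [-32.   60.2] behind lip -14.6  if seated x,y [-42.3  24. ]
```

```bash
python3 jog.py '{"moves": [[0,-0.002,0.0004,0,0,0],[0,-0.002,0.0004,0,0,0],[0,-0.002,0.0004,0,0,0],[0,0,0,0,0,0],[0,0,0,0,0,0]]}'
python3 -c "
from h import *
plan(11,-.012,.042); snap('wrist','w12'); tubes('w12')"
```

```text
time_s: 12.77
position: [0.5095, -0.0676, 0.1977]
ee_rot: [[0.996, -0.085, 0.016], [-0.086, -0.978, 0.19], [-0.0, -0.191, -0.982]]
contact_force: [0.0, 2.9, -2.8]
opening: 0.012
grasp_force: 118.3
target [ 0.5094 -0.0681  0.1969] delta tool [-0.0001  0.0007  0.0007] rot [-0.02  0.02  0.04]
lip in tray mm [-11.4  -0.2  42.8] F [ 0.   2.9 -2.8] t 12.77 op 0.012
red area 4504 on floor: tray x,z [27.  66.6] behind lip 38.4  if seated x,y [20.2 25.5]
yel area 6025 on floor: tray x,z [-2.2 63. ] behind lip 9.1  if seated x,y [-11.4  27.8]
grn area 3571 on floor: tray x,z [-27.5  59.9] behind lip -16.2  if seated x,y [-37.8  21.4]
```

```bash
cat > prof.py <<'E'
from h import *
import sys
f=sys.argv[1]; w=load(f); a=np.radians(PSI);M=np.array([[np.cos(a),-np.sin(a),0],[np.sin(a),np.cos(a),0],[0,0,1]])
hsv=cv2.cvtColor(w['image'],cv2.COLOR_RGB2HSV)
cls=np.zeros(hsv.shape[:2],int); cls[(hsv[...,2]<75)]=4
for k,(lo,hi) in enumerate(RNG.values(),1): cls[cv2.inRange(hsv,lo,hi)>0]=k
o=ray(w,0,0)[0]; o=M.T@(o-TR); print("cam tray",(o*1e3).round(0))
for v in (205,220,235):
    row=cls[v]; out=[]; s=0
    for u in range(1,561):
        if u==560 or row[u]!=row[s]:
            if u-s>=5: out.append(("-rygK"[row[s]],s,u-1))
            s=u
    res=[]
    for c,s,e in out:
        xs=[]
        for u in (s-.5,e+.5):
            d=M.T@ray(w,u,v)[1]; xs.append(round(float((o+d*(.040-o[2])/d[2])[0]*1e3),1))
        res.append((c,s,e,*xs))
    print(v,res)
E
python3 prof.py w12; python3 prof.py w10 | tail -1
```

```text
cam tray [ 79. -67. 267.]
205 [('-', 0, 296, 382.4, 110.0), ('-', 298, 398, 109.3, 39.6), ('K', 399, 405, 39.6, 35.1), ('r', 410, 451, 32.5, 5.7), ('y', 454, 505, 4.5, -27.3), ('g', 507, 539, -27.9, -47.5), ('K', 540, 559, -47.5, -59.2)]
220 [('-', 0, 296, 386.5, 109.9), ('-', 298, 397, 109.1, 39.3), ('K', 398, 402, 39.3, 36.0), ('r', 406, 449, 34.0, 5.6), ('y', 451, 503, 5.0, -27.8), ('g', 504, 536, -27.8, -47.7), ('K', 537, 559, -47.7, -61.3)]
235 [('-', 0, 295, 390.9, 110.5), ('-', 298, 395, 109.0, 39.6), ('K', 396, 401, 39.6, 35.6), ('r', 405, 447, 33.6, 5.5), ('y', 449, 500, 4.9, -27.7), ('g', 501, 533, -27.7, -47.8), ('K', 534, 559, -47.8, -63.4)]
235 [('-', 0, 295, 367.9, 86.0), ('-', 297, 367, 85.3, 34.0), ('r', 373, 416, 30.5, 0.7), ('y', 418, 469, 0.1, -33.6), ('g', 474, 521, -36.1, -65.9), ('K', 522, 534, -65.9, -73.8), ('K', 537, 552, -75.0, -84.6), ('-', 553, 559, -84.6, -88.8)]
```

```bash
python3 jog.py '{"moves": [[0,-0.002,0.0004,0,0,0],[0,-0.002,0.0004,0,0,0],[0,-0.002,0.0004,0,0,0],[0,-0.002,0.0004,0,0,0],[0,0,0,0,0,0]]}'
python3 -c "
from h import *
plan(11,0,.042); snap('wrist','w13'); tubes('w13')"
python3 prof.py w13
```

```text
time_s: 13.23
position: [0.5103, -0.0593, 0.1976]
ee_rot: [[0.996, -0.085, 0.016], [-0.086, -0.978, 0.19], [-0.0, -0.191, -0.982]]
contact_force: [-0.8, -0.1, -4.5]
opening: 0.012
grasp_force: 118.2
target [ 0.5104 -0.0562  0.1969] delta tool [-0.0001 -0.003   0.0013] rot [-0.    0.01  0.05]
lip in tray mm [-3.2 -0.2 42.7] F [-0.8 -0.1 -4.5] t 13.23 op 0.012
red area 4761 on floor: tray x,z [28.9 65.8] behind lip 32.2  if seated x,y [21.4 26.7]
yel area 6057 on floor: tray x,z [-0.6 62.2] behind lip 2.7  if seated x,y [-10.1  27.3]
grn area 1460 on floor: tray x,z [-20.4  59.8] behind lip -17.1  if seated x,y [-30.7  17.1]
cam tray [ 87. -67. 267.]
205 [('-', 0, 296, 390.4, 118.2), ('-', 298, 409, 117.5, 40.7), ('K', 410, 417, 40.7, 35.5), ('r', 421, 463, 33.6, 6.5), ('y', 464, 517, 6.5, -26.3), ('g', 519, 532, -26.9, -35.2), ('-', 534, 540, -35.8, -39.9), ('K', 541, 559, -39.9, -51.0)]
220 [('-', 0, 295, 394.5, 118.8), ('-', 298, 407, 117.3, 40.9), ('K', 408, 415, 40.9, 35.7), ('r', 416, 460, 35.7, 6.9), ('y', 463, 514, 5.7, -26.3), ('g', 516, 529, -26.9, -35.3), ('-', 530, 536, -35.3, -39.4), ('K', 537, 559, -39.4, -53.0)]
235 [('-', 0, 295, 398.9, 118.7), ('-', 298, 406, 117.2, 40.5), ('K', 407, 413, 40.5, 35.8), ('r', 417, 457, 33.9, 7.4), ('y', 460, 511, 6.1, -26.3), ('g', 512, 526, -26.3, -35.4), ('-', 527, 533, -35.4, -39.6), ('K', 534, 559, -39.6, -55.1)]
```

Green seated at about -19 and black at about -57. Continuing for yellow.

```bash
python3 jog.py '{"moves": [[0,-0.002,0.0004,0,0,0],[0,-0.002,0.0004,0,0,0],[0,-0.002,0.0004,0,0,0],[0,-0.002,0.0004,0,0,0],[0,-0.002,0.0004,0,0,0]]}'
python3 jog.py '{"moves": [[0,-0.002,0.0004,0,0,0],[0,-0.002,0.0004,0,0,0],[0,-0.002,0.0004,0,0,0],[0,-0.002,0.0004,0,0,0],[0,-0.002,0.0004,0,0,0]]}'
python3 jog.py '{"moves": [[0,-0.002,0.0004,0,0,0],[0,-0.002,0.0004,0,0,0],[0,-0.002,0.0004,0,0,0],[0,-0.002,0.0004,0,0,0],[0,-0.002,0.0004,0,0,0]]}'
python3 jog.py '{"moves": [[0,-0.002,0.0004,0,0,0],[0,-0.002,0.0004,0,0,0],[0,0,0,0,0,0],[0,0,0,0,0,0]]}'
python3 -c "
from h import *
plan(11,.038,.042); snap('wrist','w14'); tubes('w14')"
python3 prof.py w14
```

```text
time_s: 13.7
position: [0.5112, -0.0493, 0.1976]
ee_rot: [[0.996, -0.085, 0.017], [-0.086, -0.978, 0.19], [-0.0, -0.191, -0.982]]
contact_force: [0.4, 0.6, -3.7]
opening: 0.0119
grasp_force: 118.3
time_s: 14.12
position: [0.512, -0.0392, 0.1975]
ee_rot: [[0.996, -0.085, 0.016], [-0.086, -0.978, 0.19], [-0.0, -0.191, -0.982]]
contact_force: [-0.8, 0.3, -3.8]
opening: 0.0123
grasp_force: 118.3
time_s: 14.53
position: [0.513, -0.029, 0.1975]
ee_rot: [[0.996, -0.085, 0.017], [-0.087, -0.978, 0.19], [0.0, -0.191, -0.982]]
contact_force: [-0.4, 0.0, -3.4]
opening: 0.0122
grasp_force: 118.3
time_s: 14.87
position: [0.5133, -0.0249, 0.1975]
ee_rot: [[0.996, -0.085, 0.016], [-0.086, -0.978, 0.19], [-0.0, -0.191, -0.982]]
contact_force: [0.9, 4.4, -2.6]
opening: 0.0119
grasp_force: 118.6
target [ 0.5137 -0.0183  0.1969] delta tool [-0.0001 -0.0063  0.0019] rot [-0.02  0.01  0.04]
lip in tray mm [31.5 -0.2 42.6] F [ 0.9  4.4 -2.6] t 14.87 op 0.0119
red area 5627 on floor: tray x,z [37.3 62.5] behind lip 5.8  if seated x,y [28.  28.7]
yel area 2534 on floor: tray x,z [15.4 59.8] behind lip -16.1  if seated x,y [ 5.3 19.6]
grn area 3368 on floor: tray x,z [-4.2 57.4] behind lip -35.7  if seated x,y [-14.6  23.2]
cam tray [121. -67. 267.]
205 [('-', 0, 295, 425.1, 153.6), ('-', 298, 453, 152.2, 47.4), ('K', 454, 462, 47.4, 41.9), ('r', 463, 510, 41.9, 12.7), ('y', 512, 534, 12.1, -1.6), ('g', 541, 559, -5.1, -16.2)]
220 [('-', 0, 295, 429.2, 153.5), ('-', 298, 451, 152.0, 47.3), ('K', 452, 458, 47.3, 42.9), ('r', 461, 507, 41.7, 12.7), ('y', 509, 531, 12.1, -1.7), ('g', 542, 559, -7.6, -18.2)]
235 [('-', 0, 295, 433.6, 153.3), ('-', 298, 449, 151.8, 47.2), ('K', 450, 458, 47.2, 41.5), ('r', 464, 504, 38.3, 12.8), ('y', 506, 528, 12.2, -1.8), ('g', 538, 559, -7.2, -20.3)]
```

```bash
python3 jog.py '{"moves": [[0,-0.002,0.0004,0,0,0],[0,-0.002,0.0004,0,0,0],[0,-0.002,0.0004,0,0,0],[0,-0.002,0.0004,0,0,0],[0,-0.002,0.0004,0,0,0]]}'
python3 jog.py '{"moves": [[0,-0.002,0.0004,0,0,0],[0,-0.002,0.0004,0,0,0],[0,-0.002,0.0004,0,0,0],[0,-0.002,0.0004,0,0,0],[0,-0.002,0.0004,0,0,0]]}'
python3 jog.py '{"moves": [[0,-0.002,0.0004,0,0,0],[0,-0.002,0.0004,0,0,0],[0,-0.002,0.0004,0,0,0],[0,-0.002,0.0004,0,0,0],[0,-0.002,0.0004,0,0,0]]}'
python3 jog.py '{"moves": [[0,-0.002,0.0004,0,0,0],[0,-0.002,0.0004,0,0,0],[0,-0.002,0.0004,0,0,0],[0,-0.002,0.0004,0,0,0],[0,-0.002,0.0004,0,0,0]]}'
python3 jog.py '{"moves": [[0,-0.002,0.0004,0,0,0],[0,-0.002,0.0004,0,0,0],[0,-0.002,0.0004,0,0,0],[0,-0.002,0.0004,0,0,0],[0,0,0,0,0,0]]}'
python3 -c "
from h import *
plan(11,.085,.042); snap('wrist','w15'); tubes('w15')"
python3 prof.py w15
```

```text
time_s: 15.33
position: [0.5142, -0.0148, 0.1973]
ee_rot: [[0.996, -0.085, 0.016], [-0.086, -0.978, 0.19], [-0.0, -0.191, -0.982]]
contact_force: [0.1, -1.3, -3.3]
opening: 0.0125
grasp_force: 118.2
time_s: 15.75
position: [0.5151, -0.0046, 0.1973]
ee_rot: [[0.996, -0.085, 0.016], [-0.086, -0.978, 0.19], [0.0, -0.191, -0.982]]
contact_force: [-0.0, -0.3, -3.1]
opening: 0.0123
grasp_force: 118.2
time_s: 16.17
position: [0.516, 0.0055, 0.1973]
ee_rot: [[0.996, -0.085, 0.016], [-0.086, -0.978, 0.19], [0.0, -0.191, -0.982]]
contact_force: [-0.4, 0.2, -2.7]
opening: 0.0117
grasp_force: 118.2
time_s: 16.58
position: [0.5169, 0.0157, 0.1972]
ee_rot: [[0.996, -0.085, 0.017], [-0.086, -0.978, 0.19], [0.0, -0.191, -0.982]]
contact_force: [-0.2, 0.6, -2.4]
opening: 0.012
grasp_force: 118.5
time_s: 17.0
position: [0.5175, 0.0239, 0.1972]
ee_rot: [[0.996, -0.085, 0.017], [-0.086, -0.978, 0.19], [0.0, -0.191, -0.982]]
contact_force: [-0.8, 0.0, -2.8]
opening: 0.0121
grasp_force: 118.5
target [0.5178 0.0285 0.1969] delta tool [-0.0001 -0.0044  0.0012] rot [-0.    0.01  0.05]
lip in tray mm [80.5 -0
[... 599 characters left out ...]
, 36.8), ('K', 551, 559, 36.2, 30.9)]
235 [('-', 0, 294, 481.9, 203.0), ('-', 298, 485, 200.7, 73.6), ('K', 486, 491, 73.6, 69.9), ('r', 492, 539, 69.9, 40.7), ('-', 540, 546, 40.7, 36.5), ('K', 547, 558, 36.5, 29.4)]Traceback (most recent call last):
  File "<string>", line 3, in <module>
    plan(11,.085,.042); snap('wrist','w15'); tubes('w15')
                                             ~~~~~^^^^^^^
  File "h.py", line 45, in tubes
    i=1+np.argmax(sta[1:,4]);u,v=cen[i]; org,d=ray(w,u,v);org=M.T@(org-TR);d=M.T@d
        ~~~~~~~~~^^^^^^^^^^^
    return _wrapfunc(a, 'argmax', axis=axis, out=out, **kwds)
    return bound(*args, **kwds)
ValueError: attempt to get argmax of an empty sequence
```

All four tubes read as seated (black -57, green -19, yellow ~20, red ~56) and the load is down to the caddy alone. Backing off, levelling and setting it down.

```bash
python3 jog.py '{"moves": [[0,-0.008,0.0014,0,0,0],[0,-0.015,0.0024,0,0,0],[0,-0.02,0.0034,0,0,0],[0,-0.025,0.004,0,0,0],[0,-0.025,0.002,0,0,0]]}'
python3 jog.py '{"moves": [[0,-0.025,0.005,-3,0,0],[0,-0.025,0.005,-3,0,0],[0,-0.025,0.005,-3,0,0],[0,-0.015,0.003,-2,0,0],[0,0,0,0,0,0]]}'
python3 -c "
from h import *
plan(0,.235,.0164,.015)"
```

```text
time_s: 17.47
position: [0.5255, 0.1182, 0.2018]
ee_rot: [[0.996, -0.086, 0.016], [-0.088, -0.978, 0.19], [-0.001, -0.191, -0.982]]
contact_force: [0.3, -0.2, -2.5]
opening: 0.0124
grasp_force: 118.5
time_s: 17.88
position: [0.5336, 0.2121, 0.1948]
ee_rot: [[0.997, -0.083, 0.001], [-0.083, -0.997, -0.001], [0.001, 0.001, -1.0]]
contact_force: [-1.5, 0.8, -2.0]
opening: 0.0122
grasp_force: 118.5
target [0.5184 0.2068 0.1489] delta tool [-0.0148  0.0065  0.0459] rot [ 0.08 -0.06  0.23]
lip in tray mm [241.4  -0.4  62.5] F [-1.5  0.8 -2. ] t 17.88 op 0.0122
```

```bash
python3 jog.py '{"moves": [[-0.007,0.003,0.01,0,0,0],[-0.007,0.003,0.015,0,0,0],[0,0,0.015,0,0,0],[0,0,0.006,0,0,0],[0,0,0,0,0,0]]}'
python3 jog.py '{"moves": [[0,0,0.002,0,0,0],[0,0,0.002,0,0,0],[0,0,0.001,0,0,0],[0,0,0,0,0,0]]}'
python3 jog.py '{"moves": [[0,0,0.001,0,0,0],[0,0,0,0,0,0]]}'
```

```text
time_s: 18.3
position: [0.5184, 0.203, 0.1479]
ee_rot: [[0.996, -0.087, -0.002], [-0.087, -0.996, -0.0], [-0.002, 0.0, -1.0]]
contact_force: [-0.0, -0.1, -3.0]
opening: 0.0122
grasp_force: 118.3
time_s: 18.63
position: [0.5194, 0.2034, 0.1444]
ee_rot: [[0.996, -0.087, 0.001], [-0.087, -0.996, 0.0], [0.001, -0.0, -1.0]]
contact_force: [-0.4, -0.6, -3.5]
opening: 0.0123
grasp_force: 118.3
time_s: 18.8
position: [0.5191, 0.2034, 0.1432]
ee_rot: [[0.996, -0.086, 0.0], [-0.086, -0.996, 0.0], [0.0, -0.0, -1.0]]
contact_force: [-0.2, 0.0, -3.0]
opening: 0.012
grasp_force: 118.3
```

```bash
python3 jog.py '{"moves": [[0,0,0.001,0,0,0],[0,0,0.0005,0,0,0],[0,0,0,0,0,0]]}'
python3 jog.py '{"moves": [[0,0,0.001,0,0,0],[0,0,0,0,0,0],[0,0,0,0,0,0]]}'
```

```text
time_s: 19.05
position: [0.5191, 0.2034, 0.1419]
ee_rot: [[0.996, -0.087, 0.0], [-0.087, -0.996, 0.0], [0.0, -0.0, -1.0]]
contact_force: [-3.6, 0.5, 5.7]
opening: 0.0122
grasp_force: 120.0
time_s: 19.3
position: [0.5191, 0.2035, 0.1419]
ee_rot: [[0.996, -0.086, 0.001], [-0.086, -0.996, 0.0], [0.001, -0.0, -1.0]]
contact_force: [-8.9, -0.2, 25.8]
opening: 0.0121
grasp_force: 122.9
```

```bash
python3 jog.py '{"moves": [[0,0,0,0,0,0],[0,0,0,0,0,0],[0,0,0,0,0,0]]}' 0.05
python3 jog.py '{"moves": [[0,0,-0.015,0,0,0],[0,0,-0.03,0,0,0],[0,0,-0.04,0,0,0],[0,0,-0.04,0,0,0],[0,0,-0.04,0,0,0]]}'
python3 jog.py '{"moves": [[0,0.02,-0.035,0,0,0],[0,0.03,-0.025,0,0,0],[0.002,0.041,-0.005,0,0,0],[0.002,0.041,0,0,0,0],[0.002,0.041,0,0,0,0]]}' 0
python3 jog.py '{"moves": [[0.002,0.041,0,0,0,0],[0.002,0.041,0,0,0,0],[0.002,0.041,0,0,0,0],[0,0.03,0,0,0,0],[0,0,0,0,0,0]]}'
python3 -c "
from h import *
snap('wrist','w16'); snap('scene','s16'); tubes('w16'); plan(0,0,0)"
python3 prof.py w16
```

```text
time_s: 19.55
position: [0.5192, 0.2034, 0.1407]
ee_rot: [[0.996, -0.086, 0.0], [-0.086, -0.996, 0.0], [0.0, -0.0, -1.0]]
contact_force: [0.7, -0.4, 0.3]
opening: 0.0481
grasp_force: 0.0
time_s: 19.97
position: [0.5187, 0.2032, 0.3072]
ee_rot: [[0.996, -0.086, -0.001], [-0.086, -0.996, -0.0], [-0.001, 0.0, -1.0]]
contact_force: [1.7, 0.3, 0.0]
opening: 0.05
grasp_force: 0.0
time_s: 20.38
position: [0.5098, 0.0291, 0.3714]
ee_rot: [[0.996, -0.085, 0.002], [-0.085, -0.996, -0.0], [0.002, -0.0, -1.0]]
contact_force: [0.2, 0.4, -0.1]
opening: -0.0003
grasp_force: 0.0
time_s: 20.8
position: [0.5024, -0.1272, 0.3705]
ee_rot: [[0.996, -0.09, 0.0], [-0.09, -0.996, -0.001], [0.0, 0.001, -1.0]]
contact_force: [-0.4, 0.8, -0.3]
opening: 0.0001
grasp_force: 0.0
red area 1390 on floor: tray x,z [ 44.5 247.1] behind lip 139.9  if seated x,y [58.  18.1]
yel area 5050 on floor: tray x,z [-93.5 256.7] behind lip 1.9  if seated x,y [-241.   167.6]
grn area 1304 on floor: tray x,z [  7.8 249.7] behind lip 103.2  if seated x,y [-18.5  18.3]
target [ 0.5128 -0.0286  0.1325] delta tool [ 0.0018 -0.0954  0.2379] rot [-0.01  0.02 -0.12]
lip in tray mm [-95.4   2.2 237.8] F [0.5 0.5 0.4] t 20.9 op 0.0002
cam tray [ 32. -65. 441.]
205 [('-', 4, 246, 389.6, 73.2), ('r', 247, 268, 73.2, 45.2), ('-', 269, 276, 45.2, 35.1), ('y', 277, 299, 35.1, 5.9), ('-', 300, 307, 5.9, -4.3), ('g', 308, 329, -4.3, -32.2), ('-', 330, 337, -32.2, -42.4), ('K', 338, 360, -42.4, -71.8), ('-', 367, 410, -79.4, -136.0), ('K', 411, 481, -136.0, -228.6), ('-', 491, 559, -240.6, -333.7)]
220 [('K', 0, 7, 399.9, 388.8), ('-', 8, 363, 388.8, -76.9), ('-', 366, 417, -79.5, -147.2), ('-', 419, 491, -148.5, -245.4), ('-', 494, 559, -248.1, -338.4)]
235 [('-', 0, 362, 404.9, -77.0), ('-', 364, 409, -78.3, -138.9), ('-', 417, 488, -148.2, -244.9), ('-', 492, 559, -249.0, -343.3)]
```

```bash
python3 jog.py '{"moves": [[0,0.036,0,0,0,0],[0,0.04,0,0,0,0],[0,0.04,0,0,0,0],[0,0.04,0,0,0,0],[0,0.04,0,0,0,0]]}'
python3 jog.py '{"moves": [[0,0.038,0,0,0,0],[0,0,0,0,0,0],[0,0,0.03,0,0,0],[0,0,0.035,0,0,0],[0,0,0.028,0,0,0]]}'
python3 jog.py '{"moves": [[0,0,0,0,0,0]]}'
python3 -c "
from h import *
o=r.observe();a=np.radians(PSI);M=np.array([[np.cos(a),-np.sin(a),0],[np.sin(a),np.cos(a),0],[0,0,1]]);print(M.T@(o['position']-TR),o['contact_force'])
w=snap('wrist','w17');
def tip(th,L,off=0):return tray2w([-.083+L*np.cos(th)-off*np.sin(th),0,.06+L*np.sin(th)+off*np.cos(th)])
im=w['image'];hsv=cv2.cvtColor(im,cv2.COLOR_RGB2HSV);m=cv2.inRange(hsv,(0,170,90),(6,255,255))|cv2.inRange(hsv,(174,170,90),(180,255,255))
k,l,s,c=cv2.connectedComponentsWithStats(m);print([(s[i].tolist(),c[i].round(1).tolist()) for i in range(1,k) if s[i][4]>60])
for th in (1.5,1.6,1.7,1.85):print(th,proj(w,tip(th,.168,.0065)),proj(w,tip(th,.197)))"
```

```text
time_s: 21.32
position: [0.486, -0.3182, 0.3706]
ee_rot: [[0.996, -0.085, 0.0], [-0.085, -0.996, 0.0], [0.0, -0.0, -1.0]]
contact_force: [1.5, 0.5, -0.3]
opening: 0.0001
grasp_force: 0.0
time_s: 21.73
position: [0.4829, -0.3543, 0.2759]
ee_rot: [[0.996, -0.086, 0.0], [-0.086, -0.996, 0.0], [-0.0, -0.0, -1.0]]
contact_force: [-0.2, 0.2, -0.9]
opening: -0.0001
grasp_force: 0.0
time_s: 21.82
position: [0.4812, -0.3528, 0.2724]
ee_rot: [[0.996, -0.085, -0.006], [-0.085, -0.996, 0.005], [-0.007, -0.005, -1.0]]
contact_force: [-1.7, 1.9, -1.0]
opening: -0.0002
grasp_force: 0.0
[-0.19569915  0.00175278  0.27243657] [-1.72834712  1.94705175 -0.96224536]
[([0, 164, 39, 83, 2104], [19.3, 203.0]), ([58, 235, 13, 53, 198], [63.7, 261.2]), ([44, 244, 14, 56, 204], [50.1, 271.0]), ([27, 253, 16, 61, 226], [34.6, 282.7]), ([8, 265, 19, 64, 270], [16.8, 296.0]), ([0, 320, 8, 26, 94], [2.7, 334.9])]
1.5 [[-11.30699057 281.38505907]] [[-107.3126837   322.77466709]]
1.6 [[ 29.04787101 281.72350603]] [[-53.13529923 325.57879977]]
1.7 [[ 72.38627366 279.9425206 ]] [[  8.69619497 324.35011377]]
1.85 [[138.26758184 273.62062609]] [[106.39817907 315.19895819]]
```

```bash
python3 jog.py '{"moves": [[0.002,-0.03,0,0,0,0],[0,-0.03,0,0,0,0],[0,-0.02,0,0,0,0],[0,-0.014,0,0,0,0],[0,-0.014,0,0,0,0]]}'
python3 jog.py '{"moves": [[0,-0.014,0,0,0,0],[0,-0.014,0,0,0,0],[0,-0.014,0,0,0,0],[0,-0.014,0,0,0,0],[0,-0.012,0,0,0,0]]}'
cat > kp.py <<'E'
from h import *
import sys
o=r.observe();a=np.radians(PSI);M=np.array([[np.cos(a),-np.sin(a),0],[np.sin(a),np.cos(a),0],[0,0,1]]);print("tcp tray",((M.T@(o['position']-TR))*1e3).round(1),"F tray",(M.T@o['contact_force']).round(1))
w=snap('wrist',sys.argv[1]);hsv=cv2.cvtColor(w['image'],cv2.COLOR_RGB2HSV);m=cv2.inRange(hsv,(0,170,90),(6,255,255))|cv2.inRange(hsv,(174,170,90),(180,255,255))
k,l,s,c=cv2.connectedComponentsWithStats(m);print([(s[i].tolist(),c[i].round(1).tolist()) for i in range(1,k) if s[i][4]>60])
for th in map(float,sys.argv[2:]): print(th,proj(w,tray2w([-.083+.168*np.cos(th)-.0065*np.sin(th),0,.06+.168*np.sin(th)+.0065*np.cos(th)])))
E
python3 kp.py w18 1.2 1.0 0.8 1.6
```

```text
time_s: 22.28
position: [0.495, -0.2471, 0.2794]
ee_rot: [[0.996, -0.085, 0.002], [-0.085, -0.996, -0.001], [0.002, 0.001, -1.0]]
contact_force: [-0.3, -1.7, 1.3]
opening: -0.0003
grasp_force: 0.0
time_s: 22.7
position: [0.4999, -0.1791, 0.2776]
ee_rot: [[0.996, -0.087, -0.0], [-0.087, -0.996, 0.0], [-0.0, -0.0, -1.0]]
contact_force: [0.7, -0.6, -0.1]
opening: -0.0004
grasp_force: 0.3
tcp tray [-21.1  -1.7 277.6] F tray [-0.5 -0.8 -0.1]
[([182, 169, 33, 80, 2119], [198.4, 206.8]), ([208, 222, 74, 76, 2230], [238.8, 261.1])]
1.2 [[298.0053502  276.17552835]]
1.0 [[232.41461173 262.32052591]]
0.8 [[187.0791515 246.3852219]]
1.6 [[459.18171497 285.49635641]]
```

```bash
python3 jog.py '{"moves": [[-0.0015,-0.0126,0.007,0,0,0],[0,-0.0126,0.007,0,0,0],[0,-0.0126,0.007,0,0,0],[0,-0.01,0.011,0,0,0],[0,-0.01,0.011,0,0,0]]}'
python3 jog.py '{"moves": [[0,-0.01,0.011,0,0,0],[0,-0.007,0.013,0,0,0],[0,-0.007,0.013,0,0,0],[0,-0.007,0.013,0,0,0],[0,-0.0014,0.005,0,0,0]]}'
python3 kp.py w19 0.4 0.3 0.2
```

```text
time_s: 23.17
position: [0.5032, -0.1214, 0.2335]
ee_rot: [[0.996, -0.086, -0.0], [-0.086, -0.996, 0.0], [-0.0, -0.0, -1.0]]
contact_force: [0.4, -1.4, -0.1]
opening: -0.0003
grasp_force: 0.4
time_s: 23.58
position: [0.5051, -0.0888, 0.1774]
ee_rot: [[0.996, -0.086, -0.003], [-0.086, -0.996, 0.001], [-0.003, -0.001, -1.0]]
contact_force: [-0.8, -0.2, 0.9]
opening: -0.0
grasp_force: 0.4
tcp tray [ 69.4   0.9 177.4] F tray [-0.3  0.8  0.9]
[([200, 188, 122, 101, 5844], [261.5, 239.2])]
0.4 [[282.4990597  284.76354574]]
0.3 [[267.76077598 267.29755524]]
0.2 [[259.11132368 252.64002088]]
```

```bash
python3 jog.py '{"moves": [[0,-0.002,0.008,0,0,0],[0,-0.002,0.008,0,0,0],[0,-0.001,0.006,0,0,0],[0,-0.001,0.003,0,0,0],[0,0,0,0,0,0]]}'
python3 jog.py '{"moves": [[0,0,0.002,0,0,0],[0,0,0.002,0,0,0],[0,0,0.001,0,0,0],[0,0,0,0,0,0]]}'
python3 jog.py '{"moves": [[0,0,0.001,0,0,0],[0,0,0.001,0,0,0],[0,0,0,0,0,0]]}'
python3 kp.py w20 0.1 0.05 0
```

```text
time_s: 24.05
position: [0.5064, -0.0844, 0.1539]
ee_rot: [[0.996, -0.087, -0.001], [-0.087, -0.996, 0.0], [-0.001, -0.0, -1.0]]
contact_force: [-0.8, 0.5, 1.0]
opening: 0.0004
grasp_force: 0.1
time_s: 24.38
position: [0.5068, -0.0845, 0.1496]
ee_rot: [[0.996, -0.087, 0.0], [-0.087, -0.996, -0.0], [0.0, 0.0, -1.0]]
contact_force: [0.6, 0.8, 1.6]
opening: -0.0003
grasp_force: 0.6
time_s: 24.63
position: [0.5068, -0.0844, 0.1481]
ee_rot: [[0.996, -0.087, 0.001], [-0.087, -0.996, -0.0], [0.001, -0.0, -1.0]]
contact_force: [-1.1, 2.3, 9.9]
opening: 0.0
grasp_force: 4.6
tcp tray [ 73.9  -0.4 148.1] F tray [2.2 1.3 9.9]
[([199, 202, 138, 84, 5302], [260.4, 243.5]), ([315, 276, 17, 20, 227], [324.4, 283.7])]
0.1 [[260.25314147 267.24763783]]
0.05 [[259.23704851 259.52845655]]
0.0 [[259.1602175  252.53502743]]
```

```bash
python3 jog.py '{"moves": [[0,0,0.001,0,0,0],[0,0,0.001,0,0,0],[0,0,0,0,0,0]]}'
python3 jog.py '{"moves": [[0,0,0.001,0,0,0],[0,0,0.001,0,0,0],[0,0,0,0,0,0]]}'
python3 jog.py '{"moves": [[0,0,0.001,0,0,0],[0,0,0.001,0,0,0],[0,0,0,0,0,0]]}'
```

```text
time_s: 24.93
position: [0.5068, -0.0843, 0.1459]
ee_rot: [[0.996, -0.087, 0.001], [-0.087, -0.996, 0.0], [0.001, -0.0, -1.0]]
contact_force: [0.4, 1.6, 2.6]
opening: -0.0001
grasp_force: 1.6
time_s: 25.18
position: [0.5067, -0.0844, 0.1437]
ee_rot: [[0.996, -0.086, 0.0], [-0.086, -0.996, 0.0], [0.0, -0.0, -1.0]]
contact_force: [0.1, 0.4, 1.1]
opening: 0.0002
grasp_force: 0.4
time_s: 25.43
position: [0.5066, -0.0845, 0.1414]
ee_rot: [[0.996, -0.086, -0.0], [-0.086, -0.996, -0.0], [-0.0, 0.0, -1.0]]
contact_force: [-0.4, 0.2, 0.1]
opening: 0.0001
grasp_force: 0.0
```

```bash
python3 jog.py '{"moves": [[0,0,0.001,0,0,0],[0,0,0.001,0,0,0],[0,0,0,0,0,0]]}'
python3 jog.py '{"moves": [[0,0,0.0005,0,0,0],[0,0,0.0005,0,0,0],[0,0,0,0,0,0]]}'
```

```text
time_s: 25.68
position: [0.5066, -0.0845, 0.1393]
ee_rot: [[0.996, -0.087, -0.0], [-0.087, -0.996, 0.0], [-0.0, -0.0, -1.0]]
contact_force: [-0.3, -0.6, -0.1]
opening: -0.0
grasp_force: 0.1
time_s: 25.93
position: [0.5066, -0.0844, 0.1385]
ee_rot: [[0.996, -0.086, -0.0], [-0.086, -0.996, 0.0], [-0.0, -0.0, -1.0]]
contact_force: [-0.3, -0.5, 0.3]
opening: -0.0001
grasp_force: 0.2
```

```bash
python3 jog.py '{"moves": [[0,0,0.0007,0,0,0],[0,0,0.0007,0,0,0],[0,0,0,0,0,0]]}'
python3 jog.py '{"moves": [[0,0,0.0006,0,0,0],[0,0,0,0,0,0]]}'
python3 kp.py w21 0.05 0 -0.02
```

```text
time_s: 26.18
position: [0.5066, -0.0845, 0.1371]
ee_rot: [[0.996, -0.087, -0.0], [-0.087, -0.996, 0.0], [-0.0, -0.0, -1.0]]
contact_force: [-1.1, 1.0, 3.2]
opening: -0.0002
grasp_force: 1.5
time_s: 26.35
position: [0.5066, -0.0844, 0.1369]
ee_rot: [[0.996, -0.086, 0.0], [-0.086, -0.996, -0.0], [0.0, 0.0, -1.0]]
contact_force: [-2.7, -0.0, 12.3]
opening: -0.0001
grasp_force: 6.1
tcp tray [ 73.9  -0.2 136.9] F tray [-0.2  2.7 12.3]
[([198, 206, 142, 79, 5162], [258.2, 243.7]), ([315, 277, 21, 20, 267], [327.0, 285.1])]
0.05 [[257.61613898 269.52317313]]
0.0 [[257.61693909 261.50327877]]
-0.02 [[257.86387657 258.52150657]]
```

```bash
python3 jog.py '{"moves": [[0,0,0.0004,0,0,0],[0,0,0,0,0,0]]}'
python3 jog.py '{"moves": [[0,0,-0.01,0,0,0],[0,0,-0.03,0,0,0],[0,0,-0.04,0,0,0],[0,0,-0.04,0,0,0],[0,0,-0.04,0,0,0]]}'
python3 jog.py '{"moves": [[0,-0.02,-0.03,0,0,0],[0,-0.03,-0.02,0,0,0],[0,-0.03,0,0,0,0],[0,0,0,0,0,0],[0,0,0,0,0,0]]}'
python3 -c "
from h import *
snap('wrist','w22');snap('scene','s22');snap('top','t22')
A=crop('w22',0,0,560,330,1);B=crop('s22',180,120,200,200,1.2);C=crop('t22',200,150,200,130,2.0)
A=cv2.resize(A,(800,471))
W=np.zeros((600,800,3),np.uint8);W[:340]=A[:340]
W[340:600,0:400]=C;W[340:580,400:640]=B
cv2.imwrite('pics/c22.png',W)"; python3 kp.py w23 0.05 0 1.6
```

```text
time_s: 26.57
position: [0.5067, -0.0845, 0.1368]
ee_rot: [[0.996, -0.086, 0.0], [-0.086, -0.996, -0.0], [0.0, 0.0, -1.0]]
contact_force: [-5.1, 0.2, 19.0]
opening: -0.0001
grasp_force: 9.5
time_s: 26.98
position: [0.5061, -0.0843, 0.2982]
ee_rot: [[0.996, -0.086, -0.0], [-0.086, -0.996, 0.0], [-0.0, -0.0, -1.0]]
contact_force: [2.1, -0.4, 0.3]
opening: 0.0001
grasp_force: 0.0
time_s: 27.4
position: [0.5135, -0.0035, 0.3468]
ee_rot: [[0.996, -0.084, 0.001], [-0.084, -0.996, -0.0], [0.001, -0.0, -1.0]]
contact_force: [0.3, -0.7, 0.1]
opening: -0.0003
grasp_force: 0.0
tcp tray [1.533e+02 1.000e-01 3.459e+02] F tray [-0.7  0.  -1.1]
[([318, 159, 59, 66, 2123], [350.6, 187.3])]
0.05 [[345.07963072 180.69654603]]
0.0 [[343.08862402 179.24816408]]
1.6 [[667.16623682 226.69201405]]
```

View pics/c22.png

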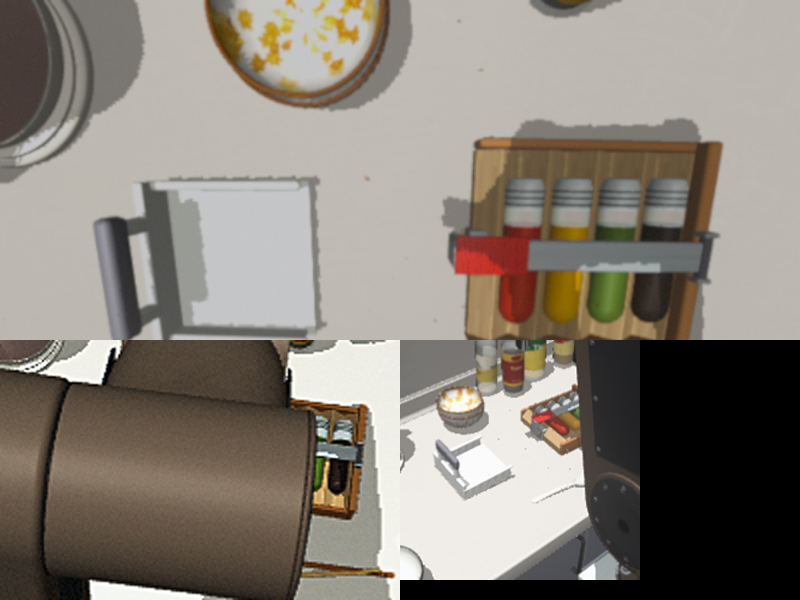

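The picture shows one tube in each groove, with the keeper lying shut over them (pad at 490,255) after the fingers have gone. The emptied caddy stands level at (225,260), and nothing touches the robot.

```bash
python3 -c "
from bench import r
print(r.close_job())"
```

```text
the job is handed in; nothing more can be done
None
```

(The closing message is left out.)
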